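# Make up two practical kits for the school chemistry lab

### The arm

A 7-joint arm with a two-finger parallel gripper is mounted at the origin on the work surface. World frame = base frame: x ahead of the robot, y to its left, z up, the work surface at z = 0. Lengths are in mm, angles in rad, forces in N, time in s.
With the tool pointing down it reaches from about 425 to 875 mm from the base axis. Payload 8.4 kg.
Tool frame: the origin (TCP) lies midway between the tips of the shut fingers; the grasp point (between the pads) lies 19 mm behind it; z points along the fingers, y is the direction in which the jaws open and shut (so a half turn about z gives the same grasp; the last joint's range is limited). The gripper opens to 85 mm and grips with 20 to 120 N. Pads are 22 mm wide; open, the fingers measure 114 mm over their backs; the gripper's body (76 mm by 85 mm) begins 54 mm behind the grasp point. The pads swing forward as they close: fully open they stand 13 mm farther back than shut.
Start: joints at [-1.421, 0.333, 0.04, 1.465, -0.013, 1.343, -0.059], TCP at [160.06, 629.956, 231.308] pointing down, gripper open.
Joint ranges: [-2.58, 2.58], [-0.38, 2.09], [-1.3, 1.39], [0.25, 2.4], [-1.5, 4.64], [0.08, 2.09], [-2.65, 2.65]. Speed limits (rad/s): [2.22, 2.22, 2.79, 2.79, 3.14, 3.14, 3.14].

### API

Orientations are given as a unit quaternion [w, x, y, z].
In Python, from bench import arm gives the robot as it stands.
- The arm moves only by the tool move_arm, never from a script. Its argument "series" is a list of rows, each a list of 4 numbers: the shift along the tool's x, y, z each as a share of 0.08 m, from -1 to 1, then the turn about the tool's z as a share of 2 pi rad, from -1 to 1. In form: [[tx, ty, tz, twist], ...]. A call has 1 to 8 rows; each row shifts and turns the pose as measured when the row begins, along the tool's axes as they then stand; what a row does not reach is not made up. A row lasts 1/10 s, in which the tool goes at most 50 mm and 8.59 degrees, less where a joint would pass 70% of its speed; a pose out of reach is approached as far as the arm can. A call with a number of a shift or a turn outside -1 to 1 is refused whole. A call with a gripper value outside its range is refused whole. "fingers" is the opening, from 0 (shut) to 1 (fully open), set as the call begins (left out, the last holds). The fingers move at their own pace and stop on an object; "grip_force" is the grip in N (left out, the last holds). Time passes only in rows, so rows that do not move let the fingers close. It gives the time, the measured TCP pose, the force and the opening at its end, in the units of the state.
- arm.observe(): the state, without advancing time (a new reading comes with each control period).
- arm.grab_frame(name): name is "side" or "top" or "wrist"; returns (picture, depth): 420x560x3 uint8, blue, green, red; 420x560 float32, mm along the optical axis (not along the pixel's ray), 0 where there is no reading.
- arm.calibration(name): a dict with "mtx" (3x3 intrinsics, pixels), "k1" (the pictures are not rectified: a ray, as slopes to the right and down, at radius r is drawn at 1 + k1 r^2 times it, then the intrinsics apply), "eye" and "rotation" of the camera in the world. Camera axes: x right, y up, looking along -z (the intrinsics and any distortion apply to the point x, -y, -z); pixel columns grow to the right and rows downward; lengths in mm; the calibration is good to about 2 mm. A picture is of the moment at which its call begins: read the wrist's pose just before it. calibration takes no time and is no camera call; for the wrist camera it gives the pose at the moment of the call.
- arm.close_job(): hands the job in, once; it reports no verdict.
The state is a dict: "t": time; "joint_positions": joint angles; "qvel": joint speeds; "joint_efforts": joint torques, N m; "tcp_pos": TCP position; "orientation": TCP orientation; "contact_force": force on the tool from outside, world axes, zero at the start; "moment": the same for the moment, N m; "gripper_width": finger opening in mm.
Only numpy, scipy, OpenCV 4.12 (cv2) and the standard library are available. Lean on these libraries where they do the work, as an engineer would, in place of code of your own. Each camera call takes 0.05 s, during which the arm holds its last target.

### The job

Make up the two kits for the next practical from the stock in the middle of the bench, one thing to a cell, all standing upright. The longer, three-cell tray gets the squat jar in its middle cell and the large rubber stopper and the brass weight in the two end cells (either way round); the two-cell tray gets the tall bottle and the small rubber stopper (either way round). Set things down rather than dropping them, and leave the crucible and the measuring cylinder standing where they are.

Things in the scene. Friction and masses are not known exactly. Their poses are not given: they have to be found in the camera images.
- bottle_mid (a point): centre (47.5 mm above its foot) of the tall narrow amber-glass reagent bottle with white cap and plain paper label: 95 mm tall, body 40 mm across, stands upright. z axis up along it.
- jar_mid (a point): centre (25 mm above its foot) of the squat amber-glass jar with white cap and plain label: 50 mm tall, 48 mm across, stands upright. z axis up.
- stopper_big_mid (a point): centre (21 mm above its foot) of the large dark rubber stopper, a solid tapered plug standing on its narrow end: 42 mm tall, 38 mm across at the foot, 46 mm at the top. z axis up.
- stopper_small_mid (a point): centre (19 mm above its foot) of the small dark rubber stopper, same shape: 38 mm tall, 22 mm across at the foot, 27 mm at the top. z axis up.
- weight_mid (a point): centre (25 mm above its foot) of the brass laboratory weight: cylinder 32 mm across and 36 mm tall, above it a narrow neck and a small knob 20 mm across, 50 mm tall in all, up to 350 g. z axis up.
- crucible_mid (a point): centre (18 mm above its foot) of the small white porcelain crucible, an open cup 44 mm across the rim, 36 mm tall, loose; not part of a kit, to be left alone. z axis up.
- cylinder_mid (a point): centre (57.5 mm above its foot) of the slim clear measuring cylinder on a blue round foot 46 mm across: tube 18 mm across, 115 mm tall, loose and easily toppled; not part of a kit, to be left alone. z axis up.
- tray3: the longer yellow kit tray, fixed to the bench: 232 x 80 mm, three square cells in a row along its x axis. Origin at the centre of its underside, z up. Cell centres at x = -76, 0 and +76 mm, y = 0; each cell 72 x 72 mm inside, floor 3 mm above the bench, rim and dividers 4 mm thick, their tops 8 mm above the bench.
- tray2: the shorter yellow kit tray, fixed to the bench: 156 x 80 mm, two square cells in a row along its x axis. Origin at the centre of its underside, z up. Cell centres at x = -38 and +38 mm, y = 0; cells, floor, rim and divider as in the longer tray.

How it is judged (in metres and radians):
At the end, for the whole second after the job is handed in: Jar in the middle cell of the three-cell tray, large stopper and weight one in each end cell; bottle and small stopper one in each cell of the other; each on the floor inside its cell, within 0.15 rad of upright, released, at rest; crucible and measuring cylinder upright, moved under 30 mm (x of jar_mid in the frame of tray3 between -0.015 and 0.015 m and y of jar_mid in the frame of tray3 between -0.015 and 0.015 m and z of jar_mid in the frame of tray3 between 0.022 and 0.032 m and (((x of stopper_big_mid in the frame of tray3 between 0.056 and 0.096 m and y of stopper_big_mid in the frame of tray3 between -0.02 and 0.02 m and z of stopper_big_mid in the frame of tray3 between 0.018 and 0.028 m) and (x of weight_mid in the frame of tray3 between -0.099 and -0.053 m and y of weight_mid in the frame of tray3 between -0.023 and 0.023 m and z of weight_mid in the frame of tray3 between 0.022 and 0.032 m)) or ((x of stopper_big_mid in the frame of tray3 between -0.096 and -0.056 m and y of stopper_big_mid in the frame of tray3 between -0.02 and 0.02 m and z of stopper_big_mid in the frame of tray3 between 0.018 and 0.028 m) and (x of weight_mid in the frame of tray3 between 0.053 and 0.099 m and y of weight_mid in the frame of tray3 between -0.023 and 0.023 m and z of weight_mid in the frame of tray3 between 0.022 and 0.032 m))) and (((x of bottle_mid in the frame of tray2 between 0.019 and 0.057 m and y of bottle_mid in the frame of tray2 between -0.019 and 0.019 m and z of bottle_mid in the frame of tray2 between 0.0445 and 0.0545 m) and (x of stopper_small_mid in the frame of tray2 between -0.066 and -0.01 m and y of stopper_small_mid in the frame of tray2 between -0.028 and 0.028 m and z of stopper_small_mid in the frame of tray2 between 0.016 and 0.026 m)) or ((x of bottle_mid in the frame of tray2 between -0.057 and -0.019 m and y of bottle_mid in the frame of tray2 between -0.019 and 0.019 m and z of bottle_mid in the frame of tray2 between 0.0445 and 0.0545 m) and (x of stopper_small_mid in the frame of tray2 between 0.01 and 0.066 m and y of stopper_small_mid in the frame of tray2 between -0.028 and 0.028 m and z of stopper_small_mid in the frame of tray2 between 0.016 and 0.026 m))) and angle between each of bottle_mid, stopper_small_mid, jar_mid, stopper_big_mid, weight_mid's own z axis and vertical below 0.15 rad and linear speed of each of bottle, stopper_small, jar, stopper_big, weight below 0.03 m/s and contact force between each of bottle, stopper_small, jar, stopper_big, weight and the fingers below 0.1 N and distance of each of crucible_mid, cylinder_mid from where it was at the start of the episode below 0.03 m and angle between each of crucible_mid, cylinder_mid's own z axis and vertical below 0.3 rad); the robot touches nothing.
It fails at once if the crucible is shifted by more than 30 mm or knocked over (distance of crucible_mid from where it was at the start of the episode above 0.03 m or angle between crucible_mid's own z axis and vertical above 0.6 rad).
It fails at once if the measuring cylinder is shifted by more than 30 mm or knocked over (distance of cylinder_mid from where it was at the start of the episode above 0.03 m or angle between cylinder_mid's own z axis and vertical above 0.6 rad).
It fails at once if a kit part is dropped (falls free by more than about 20 mm) ((linear speed of bottle above 0.65 m/s and contact force between bottle and anything else below 0.1 N) or (linear speed of stopper_small above 0.65 m/s and contact force between stopper_small and anything else below 0.1 N) or (linear speed of jar above 0.65 m/s and contact force between jar and anything else below 0.1 N) or (linear speed of stopper_big above 0.65 m/s and contact force between stopper_big and anything else below 0.1 N) or (linear speed of weight above 0.65 m/s and contact force between weight and anything else below 0.1 N)).
It also fails if it takes over 131 s, if anything falls off the work surface, if the arm or the gripper's body presses on something with over 40 N, if the wrist force passes 120 N, or if a joint passes its speed limit or range.

## Working session

There is one attempt and no reset: what is moved stays moved. The work goes in short steps, Python scripts to look and compute and a tool call to move; the robot and the scene stay as the last step left them, time stands still between calls to the robot, and variables do not carry over. Pictures are saved under pics/ and viewed, and the job is handed in when it is done.

Besides the shell and the picture viewer there is one more tool, called after ">>>" as name(argument=value, ...), one argument or row to a line, values as JSON. move_arm: Moves the arm, as the interface text tells. Its arguments: {"type":"object","properties":{"series":{"type":"array","items":{"type":"array","items":{"type":"number"}}},"fingers":{"type":"number"},"grip_force":{"type":"number"}},"required":["series"]}

```bash
ls; mkdir -p pics
python3 - <<'E'
from bench import arm
import cv2,numpy as np
print(arm.observe())
for n in ["top","side","wrist"]:
    c=arm.calibration(n); print(n,c)
    p,d=arm.grab_frame(n); cv2.imwrite(f"pics/{n}0.png",p); np.save(f"pics/{n}0.npy",d)
    print(d.min(),d.max())
E
```

```text
pics
{'t': 0.0, 'joint_positions': array([-1.42116134,  0.33389989,  0.03988813,  1.46629217, -0.01341634,
        1.34332426, -0.05852657]), 'qvel': array([-1.22650316e-03,  7.21839424e-05,  1.36047683e-03,  4.23119194e-04,
        8.26016996e-04,  1.48501801e-04, -5.45238345e-04]), 'joint_efforts': array([-1.12604146e-03, -6.58558917e+01,  1.36465676e+00, -4.05557621e+01,
        1.66267273e-02,  1.27667683e-02,  2.62558683e-05]), 'tcp_pos': array([159.99383957, 629.51148154, 230.41836647]), 'orientation': array([-5.27112057e-05,  1.24127125e-01,  9.92265977e-01, -8.27045165e-04]), 'contact_force': array([-0.30020907, -0.38200031, -0.17247607]), 'moment': array([-0.0463867 ,  0.01717472,  0.03924885]), 'gripper_width': 84.9935653367373}
top {'mtx': array([[484.19236   ,   0.        , 287.75555551],
       [  0.        , 484.19236   , 208.01621941],
       [  0.        ,   0.        ,   1.        ]]), 'k1': -0.03248227803678139, 'eye': array([ 336.5393435 ,  -17.87934978, 1139.49799493]), 'rotation': array([ 0.74798454,  0.0816977 , -0.07226895, -0.65469215])}
0.0 2161.289
side {'mtx': array([[390.02228739,   0.        , 283.76057422],
       [  0.        , 390.02228739, 205.61269708],
       [  0.        ,   0.        ,   1.        ]]), 'k1': -0.018843269148618644, 'eye': array([530.84531097, 504.66742451, 597.57333131]), 'rotation': array([-0.03913553, -0.01847476,  0.37090221,  0.927663  ])}
0.0 2566.5483
wrist {'mtx': array([[329.35639555,   0.        , 278.85035619],
       [  0.        , 329.35639555, 212.43652885],
       [  0.        ,   0.        ,   1.        ]]), 'k1': -0.020653217537831458, 'eye': array([ 77.83801764, 649.1867889 , 372.46469376]), 'rotation': array([ 0.7785598 , -0.13018513, -0.10058152,  0.6056235 ])}
0.0 1522.679
```

View pics/top0.png

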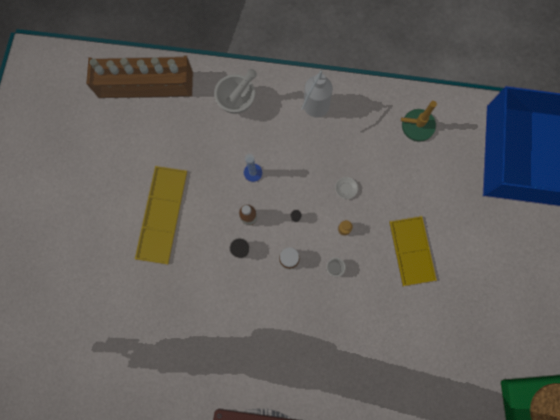

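View pics/side0.png

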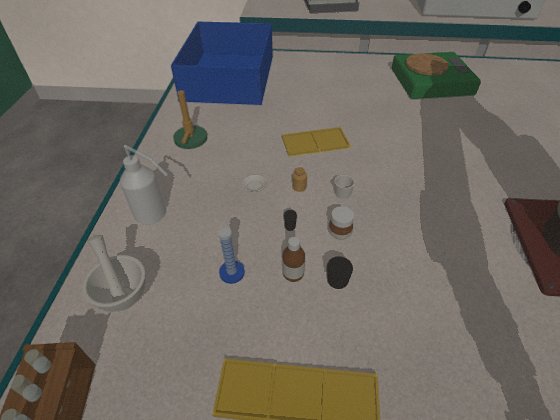

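View pics/wrist0.png

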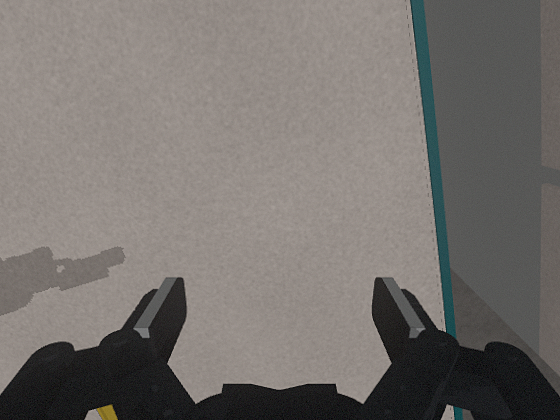

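```bash
cat > h.py <<'E'
import numpy as np,cv2
from scipy.spatial.transform import Rotation as R
def rot(q): return R.from_quat([q[1],q[2],q[3],q[0]]).as_matrix()
def proj(c,P):
    P=np.atleast_2d(P); p=(P-c["eye"])@rot(c["rotation"])
    x=p[:,0]/-p[:,2]; y=-p[:,1]/-p[:,2]; s=1+c["k1"]*(x*x+y*y)
    m=c["mtx"]; return np.c_[m[0,0]*x*s+m[0,2],m[1,1]*y*s+m[1,2],-p[:,2]]
def ray(c,uv):
    m=c["mtx"]; uv=np.atleast_2d(uv).astype(float); xd=(uv-[m[0,2],m[1,2]])/[m[0,0],m[1,1]]; x=xd.copy()
    for _ in range(20): x=xd/(1+c["k1"]*(x**2).sum(1,keepdims=True))
    d=np.c_[x[:,0],-x[:,1],-np.ones(len(x))]
    return d@rot(c["rotation"]).T
def plane(c,uv,z):
    d=ray(c,uv); return c["eye"]+d*((z-c["eye"][2])/d[:,2])[:,None]
def depthpts(c,d,uv):
    uv=np.atleast_2d(uv); return c["eye"]+ray(c,uv)*d[uv[:,1].astype(int),uv[:,0].astype(int)][:,None]
E
python3 - <<'E'
from bench import arm
from h import *
ct=arm.calibration("top"); cs=arm.calibration("side")
print(proj(ct,[[0,0,0],[160,630,230],[500,0,0]]).round(),proj(cs,[[0,0,0],[160,630,230],[500,0,0]]).round())
d=np.load("pics/top0.npy"); ds=np.load("pics/side0.npy")
names=dict(cyl=(253,170),bottle=(247,213),sstop=(296,215),bstop=(240,247),jar=(289,258),weight=(345,228),cup=(337,267),dish=(348,188),t3=(162,215),t2=(413,250),tbl=(200,300))
for k,v in names.items(): print(k,depthpts(ct,d,v).round(1),plane(ct,v,0).round(0))
sn=dict(cyl=(231,270),bottle=(293,245),sstop=(290,215),bstop=(339,266),jar=(341,212),weight=(300,173),cup=(343,181),dish=(255,183),t3=(300,390),tbl=(400,350))
for k,v in sn.items(): print(k,depthpts(cs,ds,v).round(1))
p=cv2.imread("pics/top0.png"); q=p[140:300,120:450]; cv2.imwrite("pics/topc.png",cv2.resize(q,None,fx=2.4,fy=2.4,interpolation=cv2.INTER_CUBIC))
p=cv2.imread("pics/side0.png"); q=p[110:300,200:400]; cv2.imwrite("pics/sidec.png",cv2.resize(q,None,fx=3,fy=3,interpolation=cv2.INTER_CUBIC))
E
```

```text
[[ 258.  471. 1040.]
 [ -76.  363.  868.]
 [ 289.  245. 1148.]] [[ 581.  247.  746.]
 [1000.  932.  157.]
 [ 323.  231.  777.]]
cyl [[656.3 105.8  50.1]] [[671. 112.   0.]]
bottle [[543.7  99.3  94.6]] [[562. 110.   0.]]
sstop [[565.   -7.9  39.2]] [[573.  -8.   0.]]
bstop [[473.2 108.7  45.3]] [[479. 114.   0.]]
jar [[462.9  -5.1  47.4]] [[468.  -5.   0.]]
weight [[ 547.7 -123.    49.2]] [[ 557. -128.    0.]]
cup [[ 461.7 -118.7    4.7]] [[ 462. -119.    0.]]
dish [[ 653.7 -123.5   10. ]] [[ 657. -124.    0.]]
t3 [[529.8 311.2   3.4]] [[530. 312.   0.]]
t2 [[ 523.7 -290.4   13.3]] [[ 526. -294.    0.]]
tbl [[344.2 187.3  -1.7]] [[344. 187.   0.]]
cyl [[660.6 122.   21. ]]
bottle [[552.3 113.   92.7]]
sstop [[565.6  -2.2  37.7]]
bstop [[472.6 111.9  41.1]]
jar [[468.5  -5.9  50.8]]
weight [[ 552.9 -114.8   47.3]]
cup [[ 459.2 -128.4   18.8]]
dish [[ 652.4 -121.3    4.8]]
t3 [[527.3 308.    2.5]]
tbl [[374.4 234.1  -0.7]]
```

View pics/topc.png

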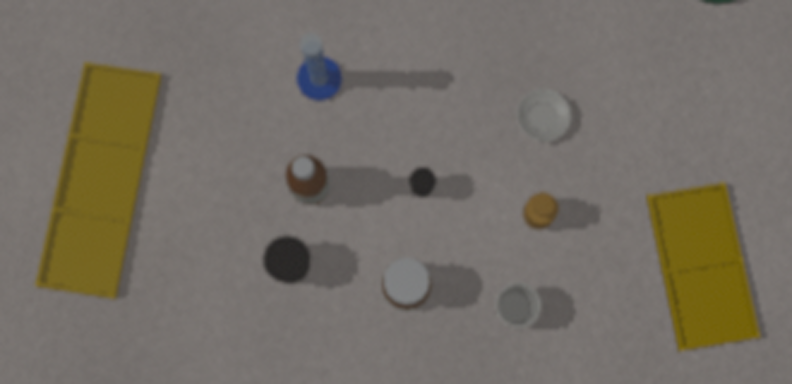

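View pics/sidec.png

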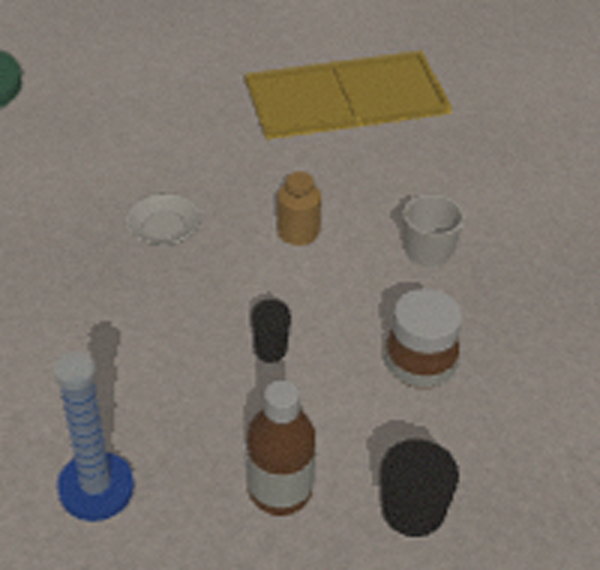

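```bash
cat > meas.py <<'E'
from bench import arm
from h import *
def hmap(c,d):
    v,u=np.mgrid[0:420,0:560]; uv=np.c_[u.ravel(),v.ravel()]
    P=(c["eye"]+ray(c,uv)*d.reshape(-1,1)); P[d.ravel()==0]=np.nan
    return P.reshape(420,560,3)
def trayfit(img,P,c,cx,cy):
    hsv=cv2.cvtColor(img,cv2.COLOR_BGR2HSV)
    m=cv2.inRange(hsv,(20,120,60),(35,255,255))
    cs,_=cv2.findContours(m,cv2.RETR_EXTERNAL,cv2.CHAIN_APPROX_NONE)
    for k in cs:
        if cv2.contourArea(k)<600: continue
        q=plane(c,k[:,0,:],6)[:,:2].astype(np.float32)
        r=cv2.minAreaRect(q)
        if np.hypot(r[0][0]-cx,r[0][1]-cy)<80: print("tray",np.round(r[0],1),np.round(r[1],1),round(r[2],1),np.round(cv2.boxPoints(r),0).tolist())
E
python3 - <<'E'
from meas import *
seeds=dict(cyl=(660,112,115),bottle=(550,107,95),sstop=(567,-5,38),bstop=(475,111,42),jar=(466,-6,50),weight=(551,-120,50),cup=(460,-123,36),dish=(653,-123,10))
for n in ["top","side"]:
    c=arm.calibration(n); d=np.load(f"pics/{n}0.npy"); img=cv2.imread(f"pics/{n}0.png")
    d=cv2.medianBlur(d,3); P=hmap(c,d); print(n)
    for k,(x,y,h) in seeds.items():
        dist=np.hypot(P[...,0]-x,P[...,1]-y)
        m=(dist<42)&(P[...,2]>8)&(P[...,2]<h+12)
        t=m&(P[...,2]>h-7); Q=P[t]
        print(k,m.sum(),t.sum(),"all",P[m].mean(0).round(1),"top",Q.mean(0).round(1) if len(Q) else None, "bbox mid",((Q.min(0)+Q.max(0))/2).round(1) if len(Q) else None,(Q.max(0)-Q.min(0)).round(0) if len(Q) else None)
    trayfit(img,P,c,530,311); trayfit(img,P,c,525,-292)
E
```

```text
top
cyl 274 80 all [659.  110.8  56.6] top [662.4 111.5 115. ] bbox mid [662.8 112.2 115.1] [21. 21.  7.]
bottle 296 64 all [545.  100.6  65.6] top [550.5 103.5  95.1] bbox mid [550.4 103.5  92.6] [19. 18.  9.]
sstop 111 100 all [563.8  -6.4  36.1] top [564.8  -6.3  38. ] bbox mid [565.5  -5.9  36.1] [25. 24.  9.]
bstop 299 289 all [471.6 111.7  41.8] top [472.1 112.   42.5] bbox mid [472.3 112.5  41.6] [41. 45.  6.]
jar 340 267 all [463.   -4.5  44.1] top [465.6  -4.2  50.6] bbox mid [466.   -4.4  48.7] [40. 41.  9.]
weight 172 61 all [ 550.  -123.4   38.7] top [ 553.  -124.7   50.2] bbox mid [ 553.3 -124.9   49.7] [19. 19.  6.]
cup 151 83 all [ 464.3 -114.2   27.2] top [ 466.3 -112.8   34. ] bbox mid [ 461.7 -111.3   32.9] [38. 42.  8.]
dish 233 233 all [ 654.6 -119.    10.1] top [ 654.6 -119.    10.1] bbox mid [ 654.1 -118.5   10.5] [53. 54.  5.]
tray [532.2 313.2] [ 80.1 230.8] 89.0 [[416.0, 275.0], [647.0, 271.0], [648.0, 351.0], [418.0, 355.0]]
tray [ 524.4 -290.5] [154.9  80.8] 16.8 [[439.0, -274.0], [462.0, -352.0], [610.0, -307.0], [587.0, -229.0]]
side
cyl 518 140 all [662.
[... 366 characters left out ...]
.7] bbox mid [471.6 112.5  38.7] [43. 45.  7.]
jar 658 337 all [467.4   5.7  36.5] top [466.6  -1.   48.6] bbox mid [466.3  -3.6  46.8] [42. 43.  7.]
weight 274 59 all [ 554.8 -116.3   31.2] top [ 555.4 -122.    48.1] bbox mid [ 555.5 -123.    46.8] [17. 19.  6.]
cup 359 126 all [ 459.  -111.1   23.8] top [ 458.6 -111.3   32.4] bbox mid [ 458.9 -111.2   31.9] [42. 43.  5.]
dish 117 117 all [ 655.5 -125.5    9.3] top [ 655.5 -125.5    9.3] bbox mid [ 654.4 -119.6    9.8] [54. 51.  4.]
tray [531.1 315.3] [ 81.5 231.8] 89.1 [[415.0, 276.0], [646.0, 273.0], [648.0, 354.0], [416.0, 358.0]]
tray [ 523.4 -285.1] [155.9  88.4] 17.2 [[436.0, -266.0], [462.0, -350.0], [611.0, -304.0], [585.0, -220.0]]
```

```bash
cat > plan.py <<'E'
# usage: plan.py x y z [yaw]  -> rows toward the target in tool axes
import sys
from bench import arm
from h import *
s=arm.observe(); p=s["tcp_pos"]; M=rot(s["orientation"])
yaw=np.degrees(np.arctan2(M[1,1],M[0,1]))
print("t",round(s["t"],2),"tcp",p.round(1),"yaw",round(yaw,2),"tilt",np.degrees(np.arccos(-M[2,2])).round(2),"w",round(s["gripper_width"],1),"F",s["contact_force"].round(1),"j",s["joint_positions"].round(2))
if len(sys.argv)>3:
    T=np.array(list(map(float,sys.argv[1:4]))); ty=float(sys.argv[4]) if len(sys.argv)>4 else 45.
    step=float(sys.argv[5]) if len(sys.argv)>5 else 48
    d=T-p; dy=ty-yaw
    n=max(1,int(np.ceil(max(np.linalg.norm(d)/step,abs(dy)/8.3))))
    rows=[]
    for i in range(n):
        a=np.radians(yaw+dy*i/n); X=np.array([-np.sin(a),np.cos(a),0]);Y=np.array([np.cos(a),np.sin(a),0]); e=d/n
        rows.append([round(float(v),3) for v in (e@X/80,e@Y/80,-e[2]/80,-dy/n/360)])
    print(n,rows)
E
python3 plan.py 472 112.5 120 45
```

```text
t 0.15 tcp [160.  629.6 230.6] yaw 75.75 tilt 0.07 w 85.0 F [-0.2 -0.6  0.2] j [-1.42  0.33  0.04  1.47 -0.01  1.34 -0.06]
13 [[-0.413, -0.408, 0.106, 0.007], [-0.43, -0.391, 0.106, 0.007], [-0.445, -0.373, 0.106, 0.007], [-0.46, -0.354, 0.106, 0.007], [-0.475, -0.335, 0.106, 0.007], [-0.488, -0.315, 0.106, 0.007], [-0.501, -0.294, 0.106, 0.007], [-0.512, -0.273, 0.106, 0.007], [-0.523, -0.252, 0.106, 0.007], [-0.533, -0.23, 0.106, 0.007], [-0.542, -0.208, 0.106, 0.007], [-0.55, -0.185, 0.106, 0.007], [-0.558, -0.163, 0.106, 0.007]]
```

>>> move_arm(
  series=[
    [-0.41, -0.41, 0.06, 0.007],
    [-0.43, -0.39, 0.06, 0.007],
    [-0.45, -0.37, 0.06, 0.007],
    [-0.46, -0.35, 0.06, 0.007],
    [-0.48, -0.34, 0.06, 0.007],
    [-0.49, -0.32, 0.06, 0.007],
    [-0.5, -0.3, 0.06, 0.007],
    [-0.51, -0.27, 0.06, 0.007],
  ],
  fingers=0.85,
  grip_force=40,
)

```text
t: 0.95
tcp_pos: [348.6, 301.2, 187.7]
orientation: [-0.002, 0.297, 0.955, -0.001]
contact_force: [0.8, -0.1, 0.4]
gripper_width: 73.1
```

```bash
python3 plan.py 472 112.5 120 45
```

```text
t 0.95 tcp [348.6 301.2 187.7] yaw 55.49 tilt 0.23 w 73.1 F [ 0.8 -0.1  0.4] j [-1.1  -0.03  0.28  1.97  0.01  1.2   0.15]
5 [[-0.522, -0.214, 0.169, 0.006], [-0.529, -0.195, 0.169, 0.006], [-0.536, -0.175, 0.169, 0.006], [-0.542, -0.156, 0.169, 0.006], [-0.547, -0.136, 0.169, 0.006]]
```

>>> move_arm(
  series=[
    [-0.52, -0.21, 0.17, 0.006],
    [-0.53, -0.2, 0.17, 0.006],
    [-0.54, -0.17, 0.17, 0.006],
    [-0.54, -0.16, 0.17, 0.006],
    [-0.5, -0.14, 0.15, 0.006],
    [0, 0, 0, 0],
  ],
)

```text
t: 1.55
tcp_pos: [472.9, 99.4, 119.1]
orientation: [-0.001, 0.393, 0.919, -0.0]
contact_force: [-0.8, 0.1, 0.3]
gripper_width: 72.9
```

```bash
python3 plan.py 472 112.5 70 45
python3 - <<'E'
from bench import arm
from h import *
c=arm.calibration("wrist"); p,d=arm.grab_frame("wrist"); cv2.imwrite("pics/w1.png",p)
for q in [(472,112.5,42),(551,104.5,95),(466,-4,50)]: print(proj(c,[q]).round(0))
E
```

```text
t 1.55 tcp [472.9  99.4 119.1] yaw 43.7 tilt 0.06 w 72.9 F [-0.8  0.1  0.3] j [-0.83  0.09  0.56  2.02 -0.05  1.05  0.52]
2 [[0.063, 0.053, 0.307, -0.002], [0.062, 0.053, 0.307, -0.002]]
[[293. 210. 231.]]
[[380. 332. 200.]]
[[180. 314. 249.]]
```

View pics/w1.png

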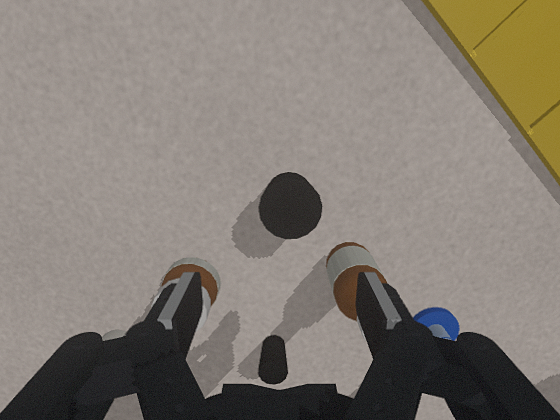

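>>> move_arm(
  series=[
    [0.14, 0.11, 0.3, -0.002],
    [0, 0, 0.3, -0.001],
    [0, 0, 0.1, 0],
    [0, 0, 0, 0],
  ],
)

```text
t: 2.0
tcp_pos: [470.2, 120.0, 63.1]
orientation: [-0.001, 0.381, 0.924, 0.002]
contact_force: [-0.1, -0.0, 1.1]
gripper_width: 72.9
```

```bash
python3 plan.py 471 113.5 11 45
```

```text
t 2.0 tcp [470.2 120.   63.1] yaw 45.18 tilt 0.22 w 72.9 F [-0.1 -0.   1.1] j [-0.83  0.17  0.53  2.07 -0.12  0.93  0.56]
2 [[-0.032, -0.025, 0.326, 0.0], [-0.032, -0.025, 0.326, 0.0]]
```

>>> move_arm(
  series=[
    [-0.06, -0.05, 0.25, 0],
    [0, 0, 0.25, 0],
    [0, 0, 0.15, 0],
    [0, 0, 0, 0],
    [0, 0, 0, 0],
  ],
)

```text
t: 2.5
tcp_pos: [472.9, 117.7, 14.2]
orientation: [0.0, 0.38, 0.925, 0.004]
contact_force: [0.5, 0.6, -0.4]
gripper_width: 72.6
```

```bash
python3 plan.py 471 113.5 11 45
```

```text
t 2.5 tcp [472.9 117.7  14.2] yaw 45.38 tilt 0.5 w 72.6 F [ 0.5  0.6 -0.4] j [-0.8   0.26  0.52  2.1  -0.19  0.81  0.63]
1 [[-0.02, -0.054, 0.04, 0.001]]
```

>>> move_arm(
  series=[
    [-0.02, -0.06, 0.05, 0],
    [0, -0.01, 0.01, 0],
    [0, 0, 0, 0],
  ],
)

```text
t: 2.8
tcp_pos: [471.1, 112.9, 11.1]
orientation: [0.001, 0.379, 0.925, 0.006]
contact_force: [0.5, -0.1, -0.0]
gripper_width: 72.7
```

>>> move_arm(
  series=[
    [0, 0, 0, 0],
    [0, 0, 0, 0],
    [0, 0, 0, 0],
    [0, 0, 0, 0],
    [0, 0, 0, 0],
    [0, 0, 0, 0],
  ],
  fingers=0.3,
  grip_force=40,
)

```text
t: 3.4
tcp_pos: [471.4, 113.0, 12.1]
orientation: [0.001, 0.38, 0.925, 0.006]
contact_force: [0.2, 0.9, 0.7]
gripper_width: 43.6
```

```bash
python3 plan.py 471 113.5 11 45
```

```text
t 3.4 tcp [471.4 113.   12.1] yaw 45.38 tilt 0.7 w 43.6 F [0.2 0.9 0.7] j [-0.79  0.26  0.52  2.11 -0.19  0.8   0.64]
1 [[0.008, 0.001, 0.013, 0.001]]
```

>>> move_arm(
  series=[
    [0, 0, -0.15, 0],
    [0, 0, -0.4, 0],
    [0, 0, -0.45, 0],
    [0, 0, -0.3, 0],
    [0, 0, 0, 0],
  ],
)

```text
t: 3.9
tcp_pos: [470.2, 110.7, 121.8]
orientation: [0.001, 0.38, 0.925, 0.005]
contact_force: [0.7, 0.8, -1.0]
gripper_width: 43.2
```

```bash
python3 plan.py 456 315.5 90 45
```

```text
t 3.9 tcp [470.2 110.7 121.8] yaw 45.3 tilt 0.56 w 43.2 F [ 0.7  0.8 -1. ] j [-0.85  0.07  0.55  2.03 -0.05  1.05  0.52]
5 [[0.385, 0.339, 0.08, 0.0], [0.386, 0.339, 0.08, 0.0], [0.386, 0.338, 0.08, 0.0], [0.386, 0.338, 0.08, 0.0], [0.387, 0.337, 0.08, 0.0]]
```

>>> move_arm(
  series=[
    [0.38, 0.34, 0.08, 0],
    [0.38, 0.34, 0.08, 0],
    [0.38, 0.34, 0.08, 0],
    [0.38, 0.34, 0.08, 0],
    [0.25, 0.22, 0.05, 0],
    [0, 0, 0, 0],
    [0, 0, 0, 0],
  ],
)

```text
t: 4.6
tcp_pos: [458.4, 306.0, 93.3]
orientation: [0.002, 0.382, 0.924, 0.006]
contact_force: [0.5, -0.1, -1.1]
gripper_width: 43.4
```

```bash
python3 plan.py 456 315.5 40 45 40
```

```text
t 4.6 tcp [458.4 306.   93.3] yaw 45.06 tilt 0.68 w 43.4 F [ 0.5 -0.1 -1.1] j [-1.03  0.25  0.42  1.9  -0.12  1.01  0.23]
2 [[0.053, 0.031, 0.333, 0.0], [0.053, 0.031, 0.333, 0.0]]
```

>>> move_arm(
  series=[
    [0.06, 0.04, 0.3, 0],
    [0.04, 0.02, 0.3, 0],
    [0, 0, 0.2, 0],
    [0, 0, 0, 0],
    [0, 0, 0, 0],
  ],
)

```text
t: 5.1
tcp_pos: [458.3, 310.6, 28.4]
orientation: [0.002, 0.385, 0.923, 0.005]
contact_force: [-0.7, -0.5, -1.1]
gripper_width: 43.4
```

```bash
python3 plan.py 456 315.5 16.5 45 40
```

```text
t 5.1 tcp [458.3 310.6  28.4] yaw 44.72 tilt 0.68 w 43.4 F [-0.7 -0.5 -1.1] j [-1.01  0.35  0.4   1.94 -0.17  0.88  0.25]
1 [[0.064, 0.022, 0.149, -0.001]]
```

>>> move_arm(
  series=[
    [0.06, 0.02, 0.08, 0],
    [0.01, 0, 0.06, 0],
    [0, 0, 0, 0],
    [0, 0, 0, 0],
  ],
)

```text
t: 5.5
tcp_pos: [456.9, 316.1, 19.0]
orientation: [0.003, 0.386, 0.923, 0.007]
contact_force: [0.2, 0.5, -1.3]
gripper_width: 43.2
```

```bash
python3 plan.py 456 315.5 16.5 45 40
```

```text
t 5.5 tcp [456.9 316.1  19. ] yaw 44.63 tilt 0.88 w 43.2 F [ 0.2  0.5 -1.3] j [-1.02  0.36  0.39  1.94 -0.18  0.86  0.25]
1 [[0.002, -0.014, 0.032, -0.001]]
```

>>> move_arm(
  series=[
    [0, 0, 0.03, 0],
    [0, 0, 0.02, 0],
    [0, 0, 0, 0],
  ],
)

```text
t: 5.8
tcp_pos: [457.3, 316.5, 15.3]
orientation: [0.003, 0.386, 0.923, 0.008]
contact_force: [-1.7, -0.0, -0.8]
gripper_width: 43.2
```

```bash
python3 plan.py
```

```text
t 5.8 tcp [457.3 316.5  15.3] yaw 44.64 tilt 0.94 w 43.2 F [-1.7 -0.  -0.8] j [-1.02  0.37  0.39  1.94 -0.18  0.85  0.25]
```

>>> move_arm(
  series=[
    [0, 0, 0.01, 0],
    [0, 0, 0, 0],
  ],
)

```text
t: 6.0
tcp_pos: [457.7, 316.6, 15.3]
orientation: [0.003, 0.386, 0.923, 0.008]
contact_force: [0.5, 0.3, -1.6]
gripper_width: 43.3
```

>>> move_arm(
  series=[
    [0, 0, 0, 0],
    [0, 0, 0, 0],
    [0, 0, 0, 0],
    [0, 0, 0, 0],
  ],
  fingers=0.72,
)

```text
t: 6.4
tcp_pos: [458.0, 316.8, 15.4]
orientation: [0.004, 0.386, 0.923, 0.008]
contact_force: [-0.9, 0.9, 0.5]
gripper_width: 61.5
```

>>> move_arm(
  series=[
    [0, 0, -0.2, 0],
    [0, 0, -0.4, 0],
    [0, 0, -0.5, 0],
    [0, 0, -0.3, 0],
    [0, 0, 0, 0],
  ],
)

```text
t: 6.9
tcp_pos: [455.7, 314.5, 130.0]
orientation: [0.003, 0.386, 0.923, 0.006]
contact_force: [0.3, -0.8, 0.1]
gripper_width: 61.2
```

```bash
python3 plan.py 466 -4 100
python3 - <<'E'
from bench import arm
from h import *
c=arm.calibration("wrist"); p,d=arm.grab_frame("wrist"); cv2.imwrite("pics/w2.png",p)
E
```

```text
t 6.9 tcp [455.7 314.5 130. ] yaw 44.61 tilt 0.81 w 61.2 F [ 0.3 -0.8  0.1] j [-1.06  0.21  0.42  1.86 -0.1   1.08  0.18]
7 [[-0.418, -0.386, 0.054, -0.0], [-0.417, -0.387, 0.054, -0.0], [-0.417, -0.387, 0.054, -0.0], [-0.417, -0.388, 0.054, -0.0], [-0.416, -0.388, 0.054, -0.0], [-0.416, -0.388, 0.054, -0.0], [-0.416, -0.389, 0.054, -0.0]]
```

View pics/w2.png

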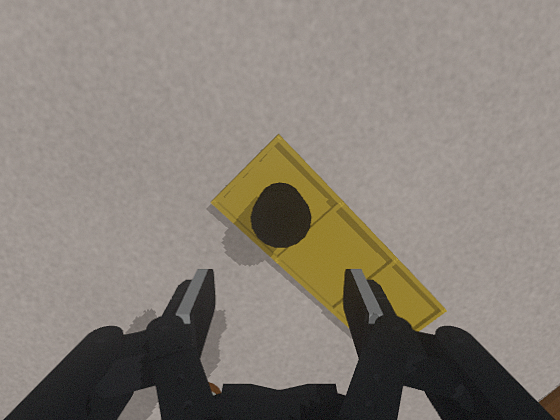

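Run:
```python
from bench import arm
from h import *
c=arm.calibration("wrist"); print(c["eye"].round(0), (rot(c["rotation"])@[0,0,-1]).round(3))
print(plane(c,[(278,135),(210,207),(277,258),(337,205),(445,310)],8).round(1)); print(plane(c,[(281,215)],44).round(1))
```

```text
[394. 371. 270.] [ 0.237 -0.223 -0.946]
[[414.4 354.6   8. ]
 [415.2 272.7   8. ]
 [488.5 278.    8. ]
 [490.  348.3   8. ]
 [642.  350.3   8. ]]
[[453.2 317.7  44. ]]
```

>>> move_arm(
  series=[
    [-0.42, -0.38, 0.05, 0],
    [-0.42, -0.38, 0.05, 0],
    [-0.42, -0.38, 0.05, 0],
    [-0.42, -0.39, 0.05, 0],
    [-0.42, -0.39, 0.05, 0],
    [-0.4, -0.38, 0.05, 0],
    [-0.35, -0.33, 0.02, 0],
    [0, 0, 0, 0],
  ],
  fingers=0.92,
)

```text
t: 7.75
tcp_pos: [461.3, -5.7, 91.4]
orientation: [0.0, 0.383, 0.924, 0.003]
contact_force: [0.3, 0.5, 0.2]
gripper_width: 78.4
```

```bash
python3 plan.py 466 -4 100
```

```text
t 7.75 tcp [461.3  -5.7  91.4] yaw 44.94 tilt 0.33 w 78.4 F [0.3 0.5 0.2] j [-0.71  0.07  0.67  2.1  -0.06  0.98  0.77]
1 [[-0.027, 0.057, -0.108, -0.0]]
```

>>> move_arm(
  series=[
    [-0.02, 0.06, 0.2, 0],
    [0, 0, 0.3, 0],
    [0, 0, 0.2, 0],
    [0, 0, 0, 0],
    [0, 0, 0, 0],
  ],
)

```text
t: 8.25
tcp_pos: [463.3, -3.6, 30.1]
orientation: [-0.002, 0.385, 0.923, 0.001]
contact_force: [-0.0, 0.2, 0.6]
gripper_width: 78.6
```

```bash
python3 plan.py 466 -4 12
```

```text
t 8.25 tcp [463.3  -3.6  30.1] yaw 44.74 tilt 0.24 w 78.6 F [-0.   0.2  0.6] j [-0.68  0.2   0.65  2.14 -0.17  0.85  0.85]
1 [[-0.027, 0.021, 0.227, -0.001]]
```

>>> move_arm(
  series=[
    [-0.03, 0.02, 0.15, 0],
    [0, 0, 0.1, 0],
    [0, 0, 0, 0],
    [0, 0, 0, 0],
  ],
)

```text
t: 8.65
tcp_pos: [466.8, -2.9, 11.2]
orientation: [-0.001, 0.384, 0.923, 0.002]
contact_force: [-0.9, -0.7, 0.1]
gripper_width: 78.7
```

>>> move_arm(
  series=[
    [0, 0, 0, 0],
    [0, 0, 0, 0],
    [0, 0, 0, 0],
    [0, 0, 0, 0],
    [0, 0, 0, 0],
    [0, 0, 0, 0],
  ],
  fingers=0.4,
  grip_force=45,
)

```text
t: 9.25
tcp_pos: [467.5, -2.7, 13.2]
orientation: [-0.001, 0.384, 0.923, 0.003]
contact_force: [-0.5, -0.3, -1.4]
gripper_width: 45.1
```

```bash
python3 plan.py 466 -4 12
```

```text
t 9.25 tcp [467.5  -2.7  13.2] yaw 44.81 tilt 0.31 w 45.1 F [-0.5 -0.3 -1.4] j [-0.67  0.24  0.64  2.15 -0.21  0.81  0.89]
1 [[0.001, -0.025, 0.015, -0.001]]
```

>>> move_arm(
  series=[
    [0, 0, -0.15, 0],
    [0, 0, -0.4, 0],
    [0, 0, -0.45, 0],
    [0, 0, -0.3, 0],
    [0, 0, 0, 0],
  ],
)

```text
t: 9.75
tcp_pos: [466.7, -4.6, 123.0]
orientation: [-0.001, 0.385, 0.923, 0.001]
contact_force: [0.2, -0.5, -1.3]
gripper_width: 45.3
```

```bash
python3 plan.py 532 314 100
python3 - <<'E'
from bench import arm
from h import *
c=arm.calibration("side"); p,d=arm.grab_frame("side"); cv2.imwrite("pics/s3.png",p)
E
```

```text
t 9.75 tcp [466.7  -4.6 123. ] yaw 44.68 tilt 0.18 w 45.3 F [ 0.2 -0.5 -1.3] j [-0.74  0.04  0.68  2.06 -0.03  1.06  0.73]
7 [[0.323, 0.483, 0.041, -0.0], [0.322, 0.483, 0.041, -0.0], [0.322, 0.484, 0.041, -0.0], [0.321, 0.484, 0.041, -0.0], [0.321, 0.484, 0.041, -0.0], [0.321, 0.484, 0.041, -0.0], [0.32, 0.485, 0.041, -0.0]]
```

View pics/s3.png

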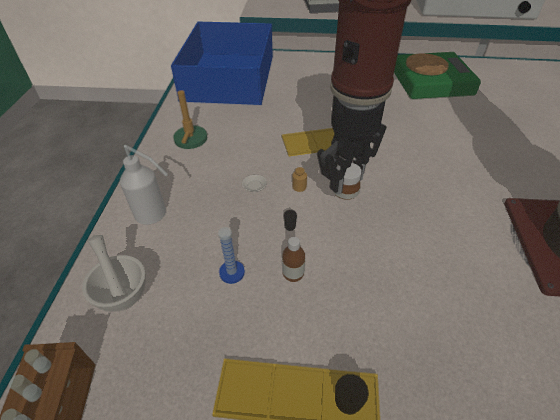

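>>> move_arm(
  series=[
    [0.32, 0.48, 0, 0],
    [0.32, 0.48, 0, 0],
    [0.32, 0.48, 0, 0],
    [0.32, 0.48, 0.02, 0],
    [0.32, 0.48, 0.04, 0],
    [0.32, 0.48, 0.1, 0],
    [0.25, 0.38, 0.1, 0],
    [0, 0, 0, 0],
  ],
)

```text
t: 10.6
tcp_pos: [528.4, 311.3, 93.2]
orientation: [-0.004, 0.388, 0.922, -0.002]
contact_force: [-0.2, 0.6, -1.4]
gripper_width: 44.8
```

```bash
python3 plan.py 532 314 40
```

```text
t 10.6 tcp [528.4 311.3  93.2] yaw 44.34 tilt 0.54 w 44.8 F [-0.2  0.6 -1.4] j [-0.98  0.4   0.47  1.73 -0.21  1.07  0.34]
2 [[-0.004, 0.028, 0.333, -0.001], [-0.004, 0.028, 0.333, -0.001]]
```

>>> move_arm(
  series=[
    [0, 0.03, 0.3, -0.001],
    [0, 0.02, 0.3, -0.001],
    [0, 0, 0.22, 0],
    [0, 0, 0, 0],
    [0, 0, 0, 0],
  ],
)

```text
t: 11.1
tcp_pos: [528.0, 311.8, 20.0]
orientation: [-0.006, 0.381, 0.924, -0.006]
contact_force: [-0.2, -0.3, 0.1]
gripper_width: 44.5
```

```bash
python3 plan.py 532 314 17
```

```text
t 11.1 tcp [528.  311.8  20. ] yaw 45.15 tilt 0.96 w 44.5 F [-0.2 -0.3  0.1] j [-0.96  0.49  0.44  1.77 -0.25  0.95  0.38]
1 [[-0.016, 0.054, 0.038, 0.0]]
```

>>> move_arm(
  series=[
    [-0.02, 0.06, 0.02, 0],
    [0, 0, 0.02, 0],
    [0, 0, 0, 0],
  ],
)

```text
t: 11.4
tcp_pos: [534.0, 314.0, 18.5]
orientation: [-0.005, 0.382, 0.924, -0.005]
contact_force: [0.8, -0.3, -0.8]
gripper_width: 45.1
```

```bash
python3 plan.py 532 314 17
```

```text
t 11.4 tcp [534.  314.   18.5] yaw 45.08 tilt 0.84 w 45.1 F [ 0.8 -0.3 -0.8] j [-0.95  0.5   0.44  1.76 -0.26  0.95  0.39]
1 [[0.017, -0.017, 0.019, 0.0]]
```

>>> move_arm(
  series=[
    [0.01, -0.01, 0.03, 0],
    [0, 0, 0.01, 0],
    [0, 0, 0, 0],
  ],
)

```text
t: 11.7
tcp_pos: [533.4, 314.4, 16.4]
orientation: [-0.005, 0.382, 0.924, -0.004]
contact_force: [0.5, 0.3, -0.2]
gripper_width: 45.0
```

```bash
python3 plan.py 532 314 16
```

```text
t 11.7 tcp [533.4 314.4  16.4] yaw 45.08 tilt 0.72 w 45.0 F [ 0.5  0.3 -0.2] j [-0.95  0.5   0.44  1.76 -0.26  0.95  0.39]
1 [[0.009, -0.016, 0.005, 0.0]]
```

>>> move_arm(
  series=[
    [0, 0, 0.01, 0],
    [0, 0, 0, 0],
  ],
)

```text
t: 11.9
tcp_pos: [533.5, 314.5, 16.1]
orientation: [-0.005, 0.382, 0.924, -0.004]
contact_force: [0.5, 0.1, -1.0]
gripper_width: 45.1
```

>>> move_arm(
  series=[
    [0, 0, 0, 0],
    [0, 0, 0, 0],
    [0, 0, 0, 0],
    [0, 0, 0, 0],
  ],
  fingers=0.74,
)

```text
t: 12.3
tcp_pos: [533.7, 314.7, 16.2]
orientation: [-0.004, 0.382, 0.924, -0.004]
contact_force: [-0.4, -0.1, -0.0]
gripper_width: 63.0
```

>>> move_arm(
  series=[
    [0, 0, -0.2, 0],
    [0, 0, -0.4, 0],
    [0, 0, -0.5, 0],
    [0, 0, -0.3, 0],
    [0, 0, 0, 0],
  ],
)

```text
t: 12.8
tcp_pos: [535.1, 314.4, 135.9]
orientation: [-0.004, 0.383, 0.924, -0.004]
contact_force: [-0.4, -0.6, -0.7]
gripper_width: 63.1
```

```bash
python3 plan.py 554.4 -124 150
```

```text
t 12.8 tcp [535.1 314.4 135.9] yaw 45.02 tilt 0.68 w 63.1 F [-0.4 -0.6 -0.7] j [-0.99  0.37  0.49  1.67 -0.19  1.16  0.33]
10 [[-0.404, -0.371, -0.018, 0.0], [-0.404, -0.371, -0.018, 0.0], [-0.404, -0.371, -0.018, 0.0], [-0.404, -0.37, -0.018, 0.0], [-0.404, -0.37, -0.018, 0.0], [-0.404, -0.37, -0.018, 0.0], [-0.404, -0.37, -0.018, 0.0], [-0.405, -0.37, -0.018, 0.0], [-0.405, -0.37, -0.018, 0.0], [-0.405, -0.37, -0.018, 0.0]]
```

>>> move_arm(
  series=[
    [-0.4, -0.37, -0.02, 0],
    [-0.4, -0.37, -0.02, 0],
    [-0.4, -0.37, -0.02, 0],
    [-0.4, -0.37, -0.02, 0],
    [-0.4, -0.37, -0.02, 0],
    [-0.4, -0.37, 0, 0],
    [-0.4, -0.37, 0, 0],
    [-0.4, -0.37, 0, 0],
  ],
)

```text
t: 13.6
tcp_pos: [549.5, -37.6, 148.1]
orientation: [-0.004, 0.376, 0.926, -0.0]
contact_force: [0.7, 1.1, -0.1]
gripper_width: 63.2
```

```bash
python3 plan.py 554.4 -124 90
```

```text
t 13.6 tcp [549.5 -37.6 148.1] yaw 45.78 tilt 0.42 w 63.2 F [ 0.7  1.1 -0.1] j [-0.6   0.23  0.67  1.84 -0.16  1.14  0.93]
3 [[-0.266, -0.244, 0.242, 0.001], [-0.267, -0.243, 0.242, 0.001], [-0.268, -0.241, 0.242, 0.001]]
```

>>> move_arm(
  series=[
    [-0.27, -0.25, 0.15, 0.001],
    [-0.25, -0.22, 0.2, 0.001],
    [-0.15, -0.12, 0.2, 0],
    [0, 0, 0, 0],
    [0, 0, 0, 0],
  ],
)

```text
t: 14.1
tcp_pos: [552.7, -120.4, 105.0]
orientation: [-0.002, 0.388, 0.922, -0.001]
contact_force: [0.6, 0.4, -0.2]
gripper_width: 62.9
```

```bash
python3 plan.py 554.4 -124 40;  python3 - <<'E'
from bench import arm
from h import *
c=arm.calibration("wrist"); p,d=arm.grab_frame("wrist"); cv2.imwrite("pics/w4.png",p)
for q in [(554.4,-124,50),(460,-111,36)]: print(proj(c,[q]).round(0))
E
```

```text
t 14.1 tcp [ 552.7 -120.4  105. ] yaw 44.33 tilt 0.27 w 62.9 F [ 0.6  0.4 -0.2] j [-0.45  0.32  0.7   1.85 -0.23  1.06  1.11]
2 [[-0.023, -0.008, 0.406, -0.001], [-0.023, -0.008, 0.406, -0.001]]
[[279. 241. 215.]]
[[186. 121. 204.]]
```

View pics/w4.png

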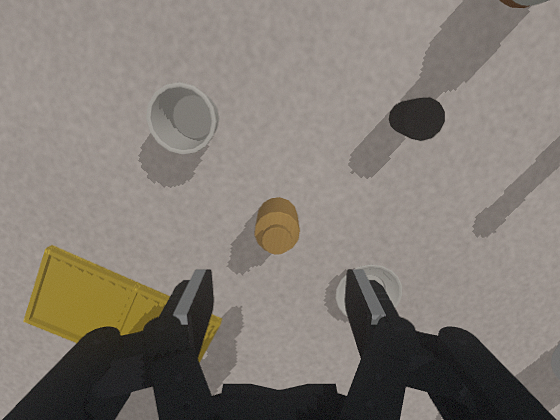

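>>> move_arm(
  series=[
    [-0.04, -0.01, 0.3, -0.001],
    [-0.01, 0, 0.35, -0.001],
    [0, 0, 0.35, 0],
    [0, 0, 0.1, 0],
    [0, 0, 0, 0],
    [0, 0, 0, 0],
  ],
)

```text
t: 14.75
tcp_pos: [559.8, -115.7, 20.3]
orientation: [0.001, 0.377, 0.926, 0.003]
contact_force: [0.2, 0.5, 0.2]
gripper_width: 62.9
```

```bash
python3 plan.py 554.4 -124 8
```

```text
t 14.75 tcp [ 559.8 -115.7   20.3] yaw 45.7 tilt 0.31 w 62.9 F [0.2 0.5 0.2] j [-0.39  0.44  0.64  1.9  -0.33  0.9   1.2 ]
1 [[-0.024, -0.121, 0.154, 0.002]]
```

>>> move_arm(
  series=[
    [-0.02, -0.12, 0.03, 0],
    [0, 0, 0.08, 0],
    [0, 0, 0.03, 0],
    [0, 0, 0, 0],
    [0, 0, 0, 0],
  ],
)

```text
t: 15.25
tcp_pos: [556.1, -124.5, 11.9]
orientation: [0.003, 0.377, 0.926, 0.004]
contact_force: [0.6, -0.1, -0.4]
gripper_width: 62.9
```

```bash
python3 plan.py 554.4 -124 8
```

```text
t 15.25 tcp [ 556.1 -124.5   11.9] yaw 45.71 tilt 0.58 w 62.9 F [ 0.6 -0.1 -0.4] j [-0.38  0.45  0.63  1.91 -0.35  0.88  1.23]
1 [[0.019, -0.011, 0.049, 0.002]]
```

>>> move_arm(
  series=[
    [0.02, -0.01, 0.05, 0],
    [0, 0, 0.01, 0],
    [0, 0, 0, 0],
  ],
)

```text
t: 15.55
tcp_pos: [554.4, -123.8, 6.8]
orientation: [0.003, 0.377, 0.926, 0.004]
contact_force: [0.1, -0.9, 0.1]
gripper_width: 63.3
```

>>> move_arm(
  series=[
    [0, 0, 0, 0],
    [0, 0, 0, 0],
    [0, 0, 0, 0],
    [0, 0, 0, 0],
    [0, 0, 0, 0],
    [0, 0, 0, 0],
  ],
  fingers=0.2,
  grip_force=70,
)

```text
t: 16.15
tcp_pos: [554.4, -123.8, 7.2]
orientation: [0.003, 0.377, 0.926, 0.004]
contact_force: [-1.3, 0.2, 0.4]
gripper_width: 30.1
```

```bash
python3 plan.py 554.4 -124 8
```

```text
t 16.15 tcp [ 554.4 -123.8    7.2] yaw 45.72 tilt 0.58 w 30.1 F [-1.3  0.2  0.4] j [-0.37  0.45  0.63  1.92 -0.35  0.87  1.23]
1 [[-0.002, -0.002, -0.011, 0.002]]
```

>>> move_arm(
  series=[
    [0, 0, -0.15, 0],
    [0, 0, -0.4, 0],
    [0, 0, -0.5, 0],
    [0, 0, -0.5, 0],
    [0, 0, -0.3, 0],
    [0, 0, 0, 0],
  ],
)

```text
t: 16.75
tcp_pos: [550.7, -125.0, 161.6]
orientation: [0.001, 0.378, 0.926, 0.003]
contact_force: [1.2, 0.2, -2.9]
gripper_width: 30.2
```

```bash
python3 plan.py 608 312.5 160
```

```text
t 16.75 tcp [ 550.7 -125.   161.6] yaw 45.61 tilt 0.33 w 30.2 F [ 1.2  0.2 -2.9] j [-0.47  0.24  0.72  1.8  -0.18  1.16  1.1 ]
10 [[0.331, 0.441, 0.002, 0.0], [0.332, 0.441, 0.002, 0.0], [0.332, 0.44, 0.002, 0.0], [0.333, 0.44, 0.002, 0.0], [0.333, 0.439, 0.002, 0.0], [0.334, 0.439, 0.002, 0.0], [0.334, 0.439, 0.002, 0.0], [0.335, 0.438, 0.002, 0.0], [0.335, 0.438, 0.002, 0.0], [0.336, 0.438, 0.002, 0.0]]
```

>>> move_arm(
  series=[
    [0.33, 0.44, 0, 0],
    [0.33, 0.44, 0, 0],
    [0.33, 0.44, 0, 0],
    [0.33, 0.44, 0, 0],
    [0.33, 0.44, 0, 0],
    [0.33, 0.44, 0, 0],
    [0.33, 0.44, 0, 0],
    [0.33, 0.44, 0, 0],
  ],
)

```text
t: 17.55
tcp_pos: [596.0, 225.5, 157.3]
orientation: [-0.001, 0.386, 0.923, -0.0]
contact_force: [0.3, -0.8, -2.3]
gripper_width: 29.8
```

```bash
python3 plan.py 608 312.5 90
```

```text
t 17.55 tcp [596.  225.5 157.3] yaw 44.65 tilt 0.07 w 29.8 F [ 0.3 -0.8 -2.3] j [-0.86  0.39  0.55  1.61 -0.21  1.2   0.52]
3 [[0.223, 0.29, 0.28, -0.0], [0.222, 0.291, 0.28, -0.0], [0.221, 0.291, 0.28, -0.0]]
```

>>> move_arm(
  series=[
    [0.22, 0.29, 0.1, 0],
    [0.22, 0.28, 0.25, 0],
    [0.12, 0.16, 0.3, 0],
    [0, 0, 0.2, 0],
    [0, 0, 0, 0],
    [0, 0, 0, 0],
  ],
)

```text
t: 18.15
tcp_pos: [600.6, 308.5, 79.3]
orientation: [-0.004, 0.381, 0.925, -0.003]
contact_force: [-0.4, -0.2, -2.4]
gripper_width: 30.0
```

```bash
python3 plan.py 608 312.5 18
```

```text
t 18.15 tcp [600.6 308.5  79.3] yaw 45.23 tilt 0.58 w 30.0 F [-0.4 -0.2 -2.4] j [-0.9   0.54  0.49  1.57 -0.28  1.11  0.45]
2 [[-0.015, 0.05, 0.383, 0.0], [-0.015, 0.05, 0.383, 0.0]]
```

>>> move_arm(
  series=[
    [-0.02, 0.06, 0.25, 0],
    [-0.01, 0.03, 0.25, 0],
    [0, 0, 0.12, 0],
    [0, 0, 0, 0],
    [0, 0, 0, 0],
  ],
)

```text
t: 18.65
tcp_pos: [610.6, 307.5, 29.3]
orientation: [-0.002, 0.384, 0.923, -0.002]
contact_force: [0.2, -0.3, -2.9]
gripper_width: 29.8
```

```bash
python3 plan.py 608 312.5 12
```

```text
t 18.65 tcp [610.6 307.5  29.3] yaw 44.86 tilt 0.33 w 29.8 F [ 0.2 -0.3 -2.9] j [-0.87  0.61  0.47  1.59 -0.31  1.03  0.47]
1 [[0.067, 0.022, 0.217, -0.0]]
```

>>> move_arm(
  series=[
    [0.06, 0.02, 0.1, 0],
    [0, 0, 0.08, 0],
    [0, 0, 0.02, 0],
    [0, 0, 0, 0],
    [0, 0, 0, 0],
  ],
)

```text
t: 19.15
tcp_pos: [609.0, 312.9, 14.2]
orientation: [-0.001, 0.384, 0.923, -0.001]
contact_force: [-0.4, 0.3, -2.8]
gripper_width: 29.8
```

```bash
python3 plan.py 608 312.5 11
```

```text
t 19.15 tcp [609.  312.9  14.2] yaw 44.87 tilt 0.17 w 29.8 F [-0.4  0.3 -2.8] j [-0.88  0.62  0.47  1.6  -0.32  1.    0.47]
1 [[0.005, -0.013, 0.04, -0.0]]
```

>>> move_arm(
  series=[
    [0, 0, 0.03, 0],
    [0, 0, 0.02, 0],
    [0, 0, 0, 0],
    [0, 0, 0, 0],
  ],
)

```text
t: 19.55
tcp_pos: [609.3, 313.1, 10.4]
orientation: [-0.001, 0.384, 0.923, -0.0]
contact_force: [-0.1, -0.1, -2.4]
gripper_width: 30.3
```

```bash
python3 plan.py 608 312.5 10
```

```text
t 19.55 tcp [609.3 313.1  10.4] yaw 44.87 tilt 0.13 w 30.3 F [-0.1 -0.1 -2.4] j [-0.87  0.63  0.46  1.6  -0.32  1.    0.47]
1 [[0.007, -0.017, 0.005, -0.0]]
```

>>> move_arm(
  series=[
    [0, 0, 0.02, 0],
    [0, 0, 0.01, 0],
    [0, 0, 0, 0],
  ],
)

```text
t: 19.85
tcp_pos: [609.7, 313.2, 10.5]
orientation: [-0.001, 0.384, 0.923, 0.0]
contact_force: [0.0, -0.0, -2.9]
gripper_width: 30.3
```

>>> move_arm(
  series=[
    [0, 0, 0.03, 0],
    [0, 0, 0, 0],
    [0, 0, 0, 0],
  ],
)

```text
t: 20.15
tcp_pos: [610.4, 313.5, 10.7]
orientation: [-0.001, 0.384, 0.923, 0.001]
contact_force: [0.1, 0.3, -1.9]
gripper_width: 30.1
```

>>> move_arm(
  series=[
    [0, 0, 0, 0],
    [0, 0, 0, 0],
    [0, 0, 0, 0],
    [0, 0, 0, 0],
  ],
  fingers=0.58,
)

```text
t: 20.55
tcp_pos: [611.0, 313.8, 10.5]
orientation: [-0.001, 0.384, 0.923, 0.002]
contact_force: [0.4, -0.1, -0.3]
gripper_width: 49.4
```

>>> move_arm(
  series=[
    [0, 0, -0.2, 0],
    [0, 0, -0.4, 0],
    [0, 0, -0.5, 0],
    [0, 0, -0.5, 0],
    [0, 0, -0.2, 0],
    [0, 0, 0, 0],
  ],
)

```text
t: 21.15
tcp_pos: [611.1, 312.5, 164.9]
orientation: [-0.0, 0.384, 0.923, 0.002]
contact_force: [1.4, -0.5, 0.3]
gripper_width: 49.5
```

```bash
python3 plan.py 551 104.5 165
```

```text
t 21.15 tcp [611.1 312.5 164.9] yaw 44.79 tilt 0.22 w 49.5 F [ 1.4 -0.5  0.3] j [-0.91  0.48  0.52  1.47 -0.25  1.25  0.42]
5 [[-0.263, -0.473, -0.0, -0.0], [-0.263, -0.473, -0.0, -0.0], [-0.262, -0.473, -0.0, -0.0], [-0.262, -0.474, -0.0, -0.0], [-0.262, -0.474, -0.0, -0.0]]
```

>>> move_arm(
  series=[
    [-0.26, -0.47, 0, 0],
    [-0.26, -0.47, 0, 0],
    [-0.26, -0.47, 0, 0],
    [-0.26, -0.47, 0, 0],
    [-0.15, -0.3, 0, 0],
    [0, 0, 0, 0],
    [0, 0, 0, 0],
  ],
  fingers=0.9,
)

```text
t: 21.85
tcp_pos: [550.3, 116.0, 161.4]
orientation: [-0.001, 0.384, 0.924, 0.002]
contact_force: [-0.0, 1.2, -0.6]
gripper_width: 76.9
```

```bash
python3 plan.py 551 104.5 110;  python3 - <<'E'
from bench import arm
from h import *
c=arm.calibration("wrist"); p,d=arm.grab_frame("wrist"); cv2.imwrite("pics/w5.png",p)
for q in [(551,104.5,95),(551,104.5,0)]: print(proj(c,[q]).round(0))
E
```

```text
t 21.85 tcp [550.3 116.  161.4] yaw 44.89 tilt 0.27 w 76.9 F [-0.   1.2 -0.6] j [-0.81  0.22  0.61  1.8  -0.14  1.16  0.63]
2 [[-0.054, -0.048, 0.321, -0.0], [-0.054, -0.048, 0.321, -0.0]]
[[270. 241. 227.]]
[[272. 201. 317.]]
```

View pics/w5.png

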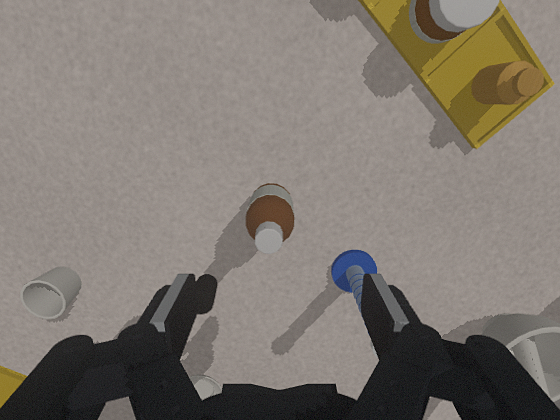

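>>> move_arm(
  series=[
    [-0.08, -0.09, 0.2, 0],
    [-0.02, -0.01, 0.25, 0],
    [0, 0, 0.2, 0],
    [0, 0, 0, 0],
    [0, 0, 0, 0],
  ],
)

```text
t: 22.4
tcp_pos: [551.7, 111.1, 107.1]
orientation: [-0.001, 0.38, 0.925, 0.002]
contact_force: [0.2, -0.1, -0.6]
gripper_width: 76.9
```

```bash
python3 plan.py 550.5 105 80
```

```text
t 22.4 tcp [551.7 111.1 107.1] yaw 45.38 tilt 0.23 w 76.9 F [ 0.2 -0.1 -0.6] j [-0.78  0.29  0.59  1.85 -0.19  1.06  0.68]
1 [[-0.043, -0.065, 0.339, 0.001]]
```

>>> move_arm(
  series=[
    [-0.05, -0.08, 0.1, 0],
    [-0.02, -0.02, 0.25, 0],
    [0, -0.02, 0.25, 0],
    [0, 0, 0.1, 0],
    [0, 0, 0, 0],
    [0, 0, 0, 0],
  ],
)

```text
t: 23.0
tcp_pos: [551.5, 101.1, 52.1]
orientation: [0.001, 0.378, 0.926, 0.004]
contact_force: [0.4, -0.1, -0.7]
gripper_width: 76.9
```

```bash
python3 plan.py 550.5 105 30
```

```text
t 23.0 tcp [551.5 101.1  52.1] yaw 45.53 tilt 0.44 w 76.9 F [ 0.4 -0.1 -0.7] j [-0.74  0.35  0.58  1.91 -0.24  0.94  0.74]
1 [[0.043, 0.027, 0.276, 0.001]]
```

>>> move_arm(
  series=[
    [0.04, 0.02, 0.1, 0],
    [0, 0, 0.12, 0],
    [0, 0, 0.06, 0],
    [0, 0, 0, 0],
    [0, 0, 0, 0],
  ],
)

```text
t: 23.5
tcp_pos: [551.6, 105.7, 29.7]
orientation: [0.002, 0.378, 0.926, 0.005]
contact_force: [-0.4, 0.1, 0.0]
gripper_width: 76.5
```

```bash
python3 plan.py 550.5 105 30
```

```text
t 23.5 tcp [551.6 105.7  29.7] yaw 45.57 tilt 0.6 w 76.5 F [-0.4  0.1  0. ] j [-0.74  0.38  0.56  1.92 -0.26  0.9   0.75]
1 [[0.004, -0.016, -0.004, 0.002]]
```

Run:
```python
from meas import *
c=arm.calibration("side"); d=np.load("pics/side0.npy"); P=hmap(c,cv2.medianBlur(d,3))
m=(np.hypot(P[...,0]-551,P[...,1]-105)<32)
for z in range(5,100,5):
    Q=P[m&(abs(P[...,2]-z)<2.5)]; print(z,len(Q),(Q[:,0].max()-Q[:,0].min()).round(1) if len(Q) else None)
```

```text
5 28 39.7
10 26 35.6
15 35 38.9
20 36 38.7
25 38 38.5
30 34 38.4
35 39 38.3
40 38 38.0
45 49 37.9
50 34 37.8
55 58 38.1
60 75 37.6
65 91 32.7
70 67 25.8
75 34 20.4
80 11 14.5
85 22 18.1
90 27 18.2
95 84 18.4
```

Full-width body up to about 62 mm, so the grasp at about 49 mm is good.

>>> move_arm(
  series=[
    [0, -0.01, 0.02, 0],
    [0, 0, 0, 0],
    [0, 0, 0, 0],
  ],
)

```text
t: 23.8
tcp_pos: [551.3, 105.0, 28.3]
orientation: [0.003, 0.378, 0.926, 0.005]
contact_force: [-0.4, 0.1, 0.5]
gripper_width: 76.9
```

>>> move_arm(
  series=[
    [0, 0, 0, 0],
    [0, 0, 0, 0],
    [0, 0, 0, 0],
    [0, 0, 0, 0],
    [0, 0, 0, 0],
    [0, 0, 0, 0],
    [0, 0, 0, 0],
  ],
  fingers=0.3,
  grip_force=45,
)

```text
t: 24.5
tcp_pos: [551.6, 105.0, 29.0]
orientation: [0.003, 0.378, 0.926, 0.005]
contact_force: [0.4, -0.1, 0.7]
gripper_width: 38.4
```

>>> move_arm(
  series=[
    [0, 0, -0.15, 0],
    [0, 0, -0.4, 0],
    [0, 0, -0.5, 0],
    [0, 0, -0.5, 0],
    [0, 0, -0.3, 0],
    [0, 0, 0, 0],
  ],
)

```text
t: 25.1
tcp_pos: [549.2, 102.5, 185.1]
orientation: [0.002, 0.379, 0.925, 0.004]
contact_force: [0.1, -0.7, -0.9]
gripper_width: 38.7
```

```bash
python3 plan.py 560.5 -279 160
python3 - <<'E'
from bench import arm
from h import *
p,d=arm.grab_frame("side"); cv2.imwrite("pics/s6.png",p)
E
```

```text
t 25.1 tcp [549.2 102.5 185.1] yaw 45.45 tilt 0.52 w 38.7 F [ 0.1 -0.7 -0.9] j [-0.81  0.19  0.62  1.79 -0.12  1.2   0.64]
8 [[-0.431, -0.412, 0.039, 0.0], [-0.431, -0.412, 0.039, 0.0], [-0.432, -0.412, 0.039, 0.0], [-0.432, -0.411, 0.039, 0.0], [-0.432, -0.411, 0.039, 0.0], [-0.433, -0.41, 0.039, 0.0], [-0.433, -0.41, 0.039, 0.0], [-0.434, -0.409, 0.039, 0.0]]
```

View pics/s6.png

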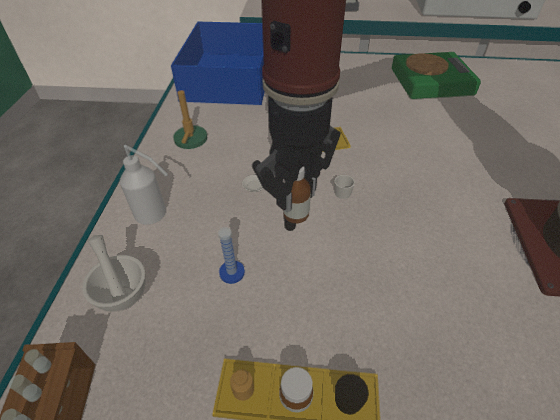

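Tray 3 is filled correctly (weight at (241,382), jar at (296,388) and stopper at (350,392)), and the bottle is held upright near (297,200). The path to tray 2 passes only over the small stopper, with plenty of clearance.

>>> move_arm(
  series=[
    [-0.43, -0.41, 0, 0],
    [-0.43, -0.41, 0, 0],
    [-0.43, -0.41, 0, 0],
    [-0.43, -0.41, 0, 0],
    [-0.43, -0.41, 0.02, 0],
    [-0.43, -0.41, 0.04, 0],
    [-0.43, -0.41, 0.06, 0],
    [-0.3, -0.29, 0.1, 0],
  ],
)

```text
t: 25.95
tcp_pos: [558.4, -267.5, 155.8]
orientation: [-0.003, 0.372, 0.928, 0.003]
contact_force: [0.1, 0.0, -1.2]
gripper_width: 38.6
```

```bash
python3 plan.py 560.5 -279 110
```

```text
t 25.95 tcp [ 558.4 -267.5  155.8] yaw 46.3 tilt 0.47 w 38.6 F [ 0.1  0.  -1.2] j [-0.23  0.4   0.78  1.66 -0.31  1.21  1.43]
1 [[-0.119, -0.086, 0.573, 0.004]]
```

>>> move_arm(
  series=[
    [-0.06, -0.04, 0.2, 0.003],
    [0, 0, 0.2, 0],
    [0, 0, 0.1, 0],
    [0, 0, 0, 0],
    [0, 0, 0, 0],
  ],
)

```text
t: 26.45
tcp_pos: [555.0, -274.9, 108.0]
orientation: [-0.007, 0.384, 0.923, 0.001]
contact_force: [-0.4, 0.6, -0.9]
gripper_width: 39.0
```

```bash
python3 plan.py 560.5 -279 60
python3 - <<'E'
from bench import arm
from h import *
c=arm.calibration("wrist"); p,d=arm.grab_frame("wrist"); cv2.imwrite("pics/w7.png",p)
t=np.radians(17)
for s in (-1,1): print(proj(c,[[524.4+s*38*np.cos(t),-290+s*38*np.sin(t),3]]).round(0))
E
```

```text
t 26.45 tcp [ 555.  -274.9  108. ] yaw 44.88 tilt 0.85 w 39.0 F [-0.4  0.6 -0.9] j [-0.2   0.46  0.76  1.7  -0.35  1.13  1.45]
2 [[-0.042, 0.007, 0.3, -0.0], [-0.042, 0.007, 0.3, -0.0]]
[[195. 177. 253.]]
[[283. 221. 263.]]
```

View pics/w7.png

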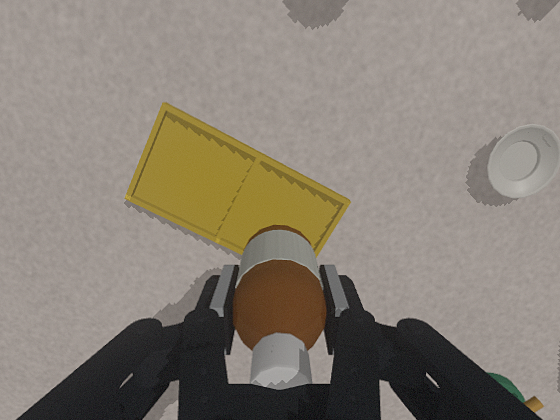

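>>> move_arm(
  series=[
    [-0.06, 0, 0.2, 0],
    [-0.02, -0.02, 0.25, 0],
    [0, -0.02, 0.15, 0],
    [0, 0, 0, 0],
    [0, 0, 0, 0],
  ],
)

```text
t: 27.0
tcp_pos: [560.0, -278.9, 58.5]
orientation: [-0.005, 0.381, 0.925, 0.002]
contact_force: [0.6, -0.6, -1.3]
gripper_width: 38.6
```

```bash
python3 plan.py 560.5 -279 33
```

```text
t 27.0 tcp [ 560.  -278.9   58.5] yaw 45.2 tilt 0.67 w 38.6 F [ 0.6 -0.6 -1.3] j [-0.16  0.53  0.73  1.73 -0.4   1.05  1.49]
1 [[-0.005, 0.004, 0.318, 0.001]]
```

>>> move_arm(
  series=[
    [0, -0.02, 0.12, 0],
    [0, -0.02, 0.1, 0],
    [0, 0, 0.05, 0],
    [0, 0, 0, 0],
    [0, 0, 0, 0],
  ],
)

```text
t: 27.5
tcp_pos: [558.2, -281.5, 36.4]
orientation: [-0.004, 0.381, 0.925, 0.003]
contact_force: [-0.8, -0.4, -1.3]
gripper_width: 38.9
```

```bash
python3 plan.py 560.5 -279 33
```

```text
t 27.5 tcp [ 558.2 -281.5   36.4] yaw 45.2 tilt 0.58 w 38.9 F [-0.8 -0.4 -1.3] j [-0.15  0.55  0.71  1.75 -0.42  1.01  1.51]
1 [[0.002, 0.043, 0.042, 0.001]]
```

>>> move_arm(
  series=[
    [0, 0.04, 0.03, 0],
    [0, 0, 0.02, 0],
    [0, 0, 0, 0],
    [0, 0, 0, 0],
  ],
)

```text
t: 27.9
tcp_pos: [561.2, -279.0, 32.7]
orientation: [-0.004, 0.381, 0.925, 0.003]
contact_force: [0.0, -0.1, -1.5]
gripper_width: 38.3
```

```bash
python3 plan.py 560.5 -279 32
```

```text
t 27.9 tcp [ 561.2 -279.    32.7] yaw 45.22 tilt 0.53 w 38.3 F [ 0.  -0.1 -1.5] j [-0.15  0.56  0.71  1.75 -0.42  1.01  1.51]
1 [[0.007, -0.006, 0.009, 0.001]]
```

>>> move_arm(
  series=[
    [0, 0, 0.02, 0],
    [0, 0, 0, 0],
    [0, 0, 0, 0],
  ],
)

```text
t: 28.2
tcp_pos: [561.7, -279.5, 32.5]
orientation: [-0.003, 0.381, 0.925, 0.003]
contact_force: [0.6, -0.9, -0.7]
gripper_width: 38.6
```

>>> move_arm(
  series=[
    [0, 0, 0.01, 0],
    [0, 0, 0, 0],
    [0, 0, 0, 0],
  ],
)

```text
t: 28.5
tcp_pos: [561.9, -279.6, 32.1]
orientation: [-0.003, 0.381, 0.925, 0.003]
contact_force: [-1.1, 0.3, 1.0]
gripper_width: 38.9
```

Force z has turned positive, so the bottle is seated. Release, then lift clear of the bottle.

>>> move_arm(
  series=[
    [0, 0, 0, 0],
    [0, 0, 0, 0],
    [0, 0, 0, 0],
    [0, 0, 0, 0],
    [0, 0, 0, 0],
  ],
  fingers=0.72,
)

```text
t: 29.0
tcp_pos: [561.9, -279.6, 31.7]
orientation: [-0.003, 0.381, 0.925, 0.003]
contact_force: [0.1, -1.2, 0.3]
gripper_width: 61.8
```

>>> move_arm(
  series=[
    [0, 0, -0.2, 0],
    [0, 0, -0.4, 0],
    [0, 0, -0.5, 0],
    [0, 0, -0.5, 0],
    [0, 0, -0.3, 0],
    [0, 0, 0, 0],
  ],
)

```text
t: 29.6
tcp_pos: [561.3, -281.8, 194.4]
orientation: [-0.003, 0.382, 0.924, 0.002]
contact_force: [0.5, -0.8, -0.5]
gripper_width: 61.6
```

```bash
python3 plan.py 566 -5.7 120
python3 - <<'E'
from bench import arm
from h import *
c=arm.calibration("wrist"); p,d=arm.grab_frame("wrist"); cv2.imwrite("pics/w8.png",p)
print(proj(c,[[561,-279,98],[561,-279,3]]).round(0))
E
```

```text
t 29.6 tcp [ 561.3 -281.8  194.4] yaw 45.09 tilt 0.41 w 61.6 F [ 0.5 -0.8 -0.5] j [-0.22  0.39  0.8   1.6  -0.3   1.28  1.42]
6 [[0.399, 0.414, 0.155, 0.0], [0.399, 0.414, 0.155, 0.0], [0.399, 0.414, 0.155, 0.0], [0.4, 0.414, 0.155, 0.0], [0.4, 0.414, 0.155, 0.0], [0.4, 0.414, 0.155, 0.0]]
[[283. 213. 252.]
 [282. 184. 342.]]
```

View pics/w8.png

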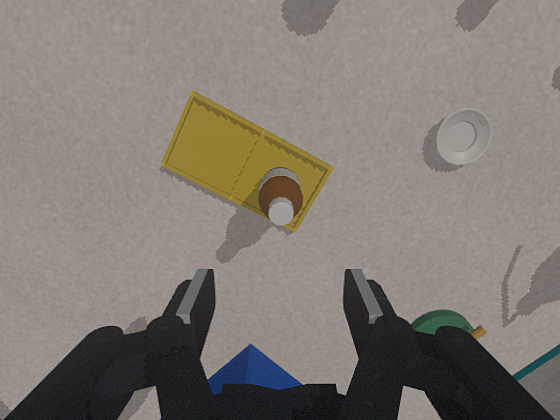

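>>> move_arm(
  series=[
    [0.4, 0.41, 0, 0],
    [0.4, 0.41, 0.1, 0],
    [0.4, 0.41, 0.2, 0],
    [0.4, 0.41, 0.25, 0],
    [0.4, 0.41, 0.2, 0],
    [0.25, 0.25, 0.1, 0],
    [0, 0, 0, 0],
    [0, 0, 0, 0],
  ],
  fingers=0.65,
)

```text
t: 30.45
tcp_pos: [558.1, -16.9, 120.1]
orientation: [-0.006, 0.384, 0.923, -0.0]
contact_force: [-0.1, -0.9, 0.4]
gripper_width: 55.4
```

```bash
python3 plan.py 566 -5.7 50
python3 - <<'E'
from bench import arm
from h import *
c=arm.calibration("wrist"); p,d=arm.grab_frame("wrist"); cv2.imwrite("pics/w9.png",p)
print(proj(c,[[566,-5.7,38],[566,-5.7,0]]).round(0))
E
```

```text
t 30.45 tcp [558.1 -16.9 120.1] yaw 44.83 tilt 0.67 w 55.4 F [-0.1 -0.9  0.4] j [-0.65  0.29  0.72  1.85 -0.22  1.1   0.93]
2 [[0.015, 0.084, 0.438, -0.0], [0.015, 0.084, 0.438, -0.0]]
[[300. 219. 239.]
 [298. 204. 275.]]
```

View pics/w9.png

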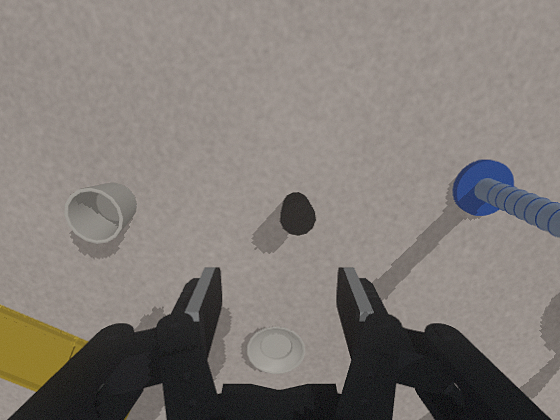

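>>> move_arm(
  series=[
    [0.03, 0.13, 0.15, 0],
    [0.01, 0.02, 0.3, 0],
    [0, 0, 0.25, 0],
    [0, 0, 0, 0],
    [0, 0, 0, 0],
  ],
)

```text
t: 31.0
tcp_pos: [566.0, -9.8, 61.6]
orientation: [-0.005, 0.388, 0.922, -0.0]
contact_force: [-0.4, -0.0, 1.1]
gripper_width: 55.1
```

```bash
python3 plan.py 565.5 -5 11
```

```text
t 31.0 tcp [566.   -9.8  61.6] yaw 44.34 tilt 0.53 w 55.1 F [-0.4 -0.   1.1] j [-0.62  0.38  0.68  1.88 -0.29  0.99  0.96]
2 [[0.024, 0.019, 0.316, -0.001], [0.024, 0.019, 0.316, -0.001]]
```

>>> move_arm(
  series=[
    [0.05, 0.03, 0.15, -0.001],
    [0, 0, 0.25, 0],
    [0, 0, 0.18, 0],
    [0, 0, 0, 0],
    [0, 0, 0, 0],
  ],
)

```text
t: 31.5
tcp_pos: [566.6, -5.1, 14.9]
orientation: [-0.003, 0.385, 0.923, 0.001]
contact_force: [-0.5, 0.5, 1.4]
gripper_width: 55.2
```

```bash
python3 plan.py 565.5 -5 11
```

```text
t 31.5 tcp [566.6  -5.1  14.9] yaw 44.65 tilt 0.35 w 55.2 F [-0.5  0.5  1.4] j [-0.6   0.45  0.65  1.91 -0.34  0.9   1.  ]
1 [[0.011, -0.009, 0.048, -0.001]]
```

>>> move_arm(
  series=[
    [0.01, -0.01, 0.05, 0],
    [0, 0, 0.01, 0],
    [0, 0, 0, 0],
  ],
)

```text
t: 31.8
tcp_pos: [566.4, -4.9, 11.2]
orientation: [-0.002, 0.385, 0.923, 0.002]
contact_force: [0.5, -0.1, 0.4]
gripper_width: 55.8
```

>>> move_arm(
  series=[
    [0, 0, 0, 0],
    [0, 0, 0, 0],
    [0, 0, 0, 0],
    [0, 0, 0, 0],
    [0, 0, 0, 0],
    [0, 0, 0, 0],
    [0, 0, 0, 0],
  ],
  fingers=0.1,
  grip_force=40,
)

```text
t: 32.5
tcp_pos: [567.0, -4.9, 12.1]
orientation: [-0.001, 0.385, 0.923, 0.002]
contact_force: [-0.5, -0.2, 0.2]
gripper_width: 24.6
```

>>> move_arm(
  series=[
    [0, 0, -0.15, 0],
    [0, 0, -0.4, 0],
    [0, 0, -0.5, 0],
    [0, 0, -0.5, 0],
    [0, 0, -0.3, 0],
    [0, 0, 0, 0],
  ],
)

```text
t: 33.1
tcp_pos: [566.4, -7.0, 168.8]
orientation: [-0.002, 0.387, 0.922, 0.001]
contact_force: [0.2, -0.3, 0.0]
gripper_width: 24.3
```

```bash
python3 plan.py 488 -301.5 130
```

```text
t 33.1 tcp [566.4  -7.  168.8] yaw 44.52 tilt 0.26 w 24.3 F [ 0.2 -0.3  0. ] j [-0.69  0.25  0.74  1.78 -0.18  1.18  0.87]
7 [[-0.277, -0.469, 0.069, -0.0], [-0.276, -0.469, 0.069, -0.0], [-0.276, -0.469, 0.069, -0.0], [-0.275, -0.47, 0.069, -0.0], [-0.275, -0.47, 0.069, -0.0], [-0.274, -0.47, 0.069, -0.0], [-0.274, -0.471, 0.069, -0.0]]
```

>>> move_arm(
  series=[
    [-0.27, -0.47, 0, 0],
    [-0.27, -0.47, 0, 0],
    [-0.27, -0.47, 0, 0],
    [-0.27, -0.47, 0, 0],
    [-0.27, -0.47, 0, 0],
    [-0.27, -0.47, 0.02, 0],
    [-0.22, -0.4, 0.05, 0],
    [0, 0, 0, 0],
  ],
)

```text
t: 33.9
tcp_pos: [482.5, -300.9, 162.8]
orientation: [-0.001, 0.384, 0.923, 0.003]
contact_force: [-0.5, -0.5, 0.7]
gripper_width: 24.3
```

```bash
python3 plan.py 482 -303 110
```

```text
t 33.9 tcp [ 482.5 -300.9  162.8] yaw 44.8 tilt 0.3 w 24.3 F [-0.5 -0.5  0.7] j [-0.26  0.29  0.88  1.79 -0.24  1.18  1.48]
2 [[-0.007, -0.011, 0.33, -0.0], [-0.007, -0.011, 0.33, -0.0]]
```

>>> move_arm(
  series=[
    [0, -0.01, 0.2, 0],
    [0, -0.01, 0.3, 0],
    [0, -0.01, 0.2, 0],
    [0, 0, 0, 0],
    [0, 0, 0, 0],
  ],
)

```text
t: 34.4
tcp_pos: [479.4, -302.6, 105.0]
orientation: [-0.001, 0.386, 0.922, 0.003]
contact_force: [-0.7, -0.6, -0.4]
gripper_width: 24.3
```

```bash
python3 plan.py 482 -303 60
python3 - <<'E'
from bench import arm
from h import *
c=arm.calibration("wrist"); p,d=arm.grab_frame("wrist"); cv2.imwrite("pics/w10.png",p)
E
```

```text
t 34.4 tcp [ 479.4 -302.6  105. ] yaw 44.55 tilt 0.34 w 24.3 F [-0.7 -0.6 -0.4] j [-0.21  0.36  0.85  1.85 -0.31  1.07  1.53]
1 [[-0.027, 0.02, 0.563, -0.001]]
```

View pics/w10.png

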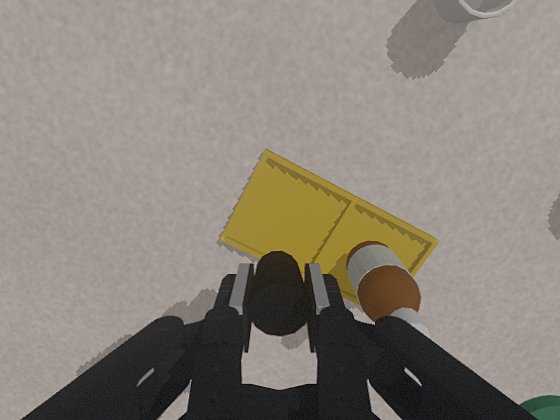

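>>> move_arm(
  series=[
    [-0.02, 0.03, 0.25, 0],
    [0, 0, 0.3, 0],
    [0, 0, 0.2, 0],
    [0, 0, 0, 0],
    [0, 0, 0, 0],
  ],
)

```text
t: 34.95
tcp_pos: [486.2, -301.6, 48.1]
orientation: [0.002, 0.385, 0.923, 0.003]
contact_force: [0.1, -0.8, -0.0]
gripper_width: 24.7
```

```bash
python3 plan.py 482 -303 16
```

```text
t 34.95 tcp [ 486.2 -301.6   48.1] yaw 44.7 tilt 0.44 w 24.7 F [ 0.1 -0.8 -0. ] j [-0.17  0.44  0.8   1.89 -0.39  0.97  1.59]
1 [[0.024, -0.05, 0.401, -0.001]]
```

>>> move_arm(
  series=[
    [0.02, -0.05, 0.15, 0],
    [0, -0.02, 0.15, 0],
    [0, 0, 0.05, 0],
    [0, 0, 0, 0],
    [0, 0, 0, 0],
  ],
)

```text
t: 35.45
tcp_pos: [481.9, -305.3, 19.8]
orientation: [0.003, 0.385, 0.923, 0.003]
contact_force: [0.4, -0.1, -0.8]
gripper_width: 24.7
```

```bash
python3 plan.py 482 -303 15
```

```text
t 35.45 tcp [ 481.9 -305.3   19.8] yaw 44.69 tilt 0.55 w 24.7 F [ 0.4 -0.1 -0.8] j [-0.14  0.48  0.77  1.91 -0.42  0.92  1.62]
1 [[0.019, 0.021, 0.061, -0.001]]
```

>>> move_arm(
  series=[
    [0.01, 0.02, 0.04, 0],
    [0, 0, 0.02, 0],
    [0, 0, 0, 0],
    [0, 0, 0, 0],
  ],
)

```text
t: 35.85
tcp_pos: [483.1, -303.5, 15.3]
orientation: [0.004, 0.385, 0.923, 0.003]
contact_force: [-0.0, 0.1, -0.7]
gripper_width: 24.7
```

>>> move_arm(
  series=[
    [0, 0, 0.01, 0],
    [0, 0, 0, 0],
    [0, 0, 0, 0],
  ],
)

```text
t: 36.15
tcp_pos: [483.5, -303.8, 15.0]
orientation: [0.004, 0.385, 0.923, 0.003]
contact_force: [1.2, -0.1, -0.6]
gripper_width: 24.4
```

>>> move_arm(
  series=[
    [0, 0, 0, 0],
    [0, 0, 0, 0],
    [0, 0, 0, 0],
    [0, 0, 0, 0],
    [0, 0, 0, 0],
  ],
  fingers=0.48,
)

```text
t: 36.65
tcp_pos: [483.4, -303.7, 14.8]
orientation: [0.004, 0.385, 0.923, 0.004]
contact_force: [-1.0, -0.2, -0.2]
gripper_width: 40.9
```

>>> move_arm(
  series=[
    [0, 0, -0.15, 0],
    [0, 0, -0.3, 0],
    [0, 0, -0.5, 0],
    [0, 0, -0.5, 0],
    [0, 0, -0.5, 0],
    [0, 0, -0.3, 0],
    [0, 0, 0, 0],
  ],
)

```text
t: 37.35
tcp_pos: [479.7, -305.5, 205.7]
orientation: [0.004, 0.387, 0.922, 0.003]
contact_force: [-0.8, 0.0, 0.3]
gripper_width: 41.0
```

```bash
python3 plan.py
python3 - <<'E'
from bench import arm
from h import *
for n in ("wrist","side","top"):
    p,d=arm.grab_frame(n); cv2.imwrite(f"pics/{n}_11.png",p); np.save(f"pics/{n}_11.npy",d)
a=[cv2.imread(f"pics/{n}_11.png") for n in ("side","top")]
cv2.imwrite("pics/m11.png",np.hstack([cv2.resize(x,(400,300)) for x in a]))
E
```

```text
t 37.35 tcp [ 479.7 -305.5  205.7] yaw 44.51 tilt 0.56 w 41.0 F [-0.8  0.   0.3] j [-0.28  0.24  0.91  1.74 -0.21  1.25  1.45]
```

View pics/wrist_11.png

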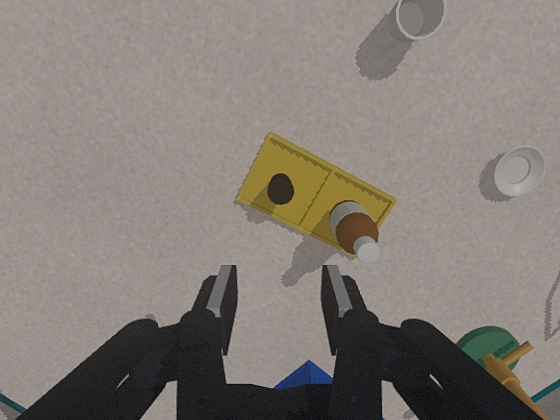

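View pics/m11.png

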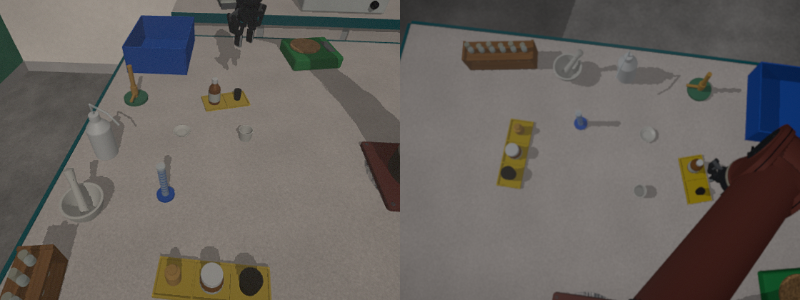

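Run:
```python
from meas import *
seeds=dict(cyl=(663,112,115),cup=(460,-111,36),bstop=(456,316,45),jar=(533,314,53),weight=(609,313,53),bottle=(561,-279,98),sstop=(483,-303,41))
tr=dict(t3=(531.8,313.8,-1),t2=(524.2,-289.5,17))
for n in ["top","side"]:
    c=arm.calibration(n); d=np.load(f"pics/{n}_11.npy"); P=hmap(c,cv2.medianBlur(d,3)); print(n)
    for k,(x,y,h) in seeds.items():
        m=(np.hypot(P[...,0]-x,P[...,1]-y)<30)&(abs(P[...,2]-h)<7); Q=P[m]
        if not len(Q): print(k,None); continue
        b=(Q.min(0)+Q.max(0))/2; s="t2" if y<-200 else "t3" if y>200 else None; o=""
        if s: tx,ty,a=tr[s]; a=np.radians(a); e=b[:2]-[tx,ty]; o=(s,round(e[0]*np.cos(a)+e[1]*np.sin(a),1),round(-e[0]*np.sin(a)+e[1]*np.cos(a),1))
        print(k,m.sum(),b.round(1),"zmed",np.median(Q[:,2]).round(1),o)
```

```text
top
cyl 80 [662.5 112.1 115.3] zmed 115.6 
cup 82 [ 461.9 -111.7   33.2] zmed 33.7 
bstop 310 [460.  315.1  43.6] zmed 45.7 ('t3', np.float64(-71.8), np.float64(0.0))
jar 259 [534.3 312.3  50.9] zmed 53.3 ('t3', np.float64(2.6), np.float64(-1.5))
weight 54 [610.  310.8  52.2] zmed 53.4 ('t3', np.float64(78.3), np.float64(-1.6))
bottle 71 [ 562.8 -280.9   95.8] zmed 98.2 ('t2', np.float64(39.4), np.float64(-3.0))
sstop 111 [ 484.1 -306.2   40.1] zmed 41.9 ('t2', np.float64(-43.2), np.float64(-4.2))
side
cyl 140 [663.7 111.9 111.6] zmed 113.8 
cup 128 [ 458.9 -110.9   32.1] zmed 32.5 
bstop 944 [458.  316.3  42. ] zmed 44.4 ('t3', np.float64(-73.8), np.float64(1.2))
jar 833 [533.1 315.7  49.9] zmed 52.3 ('t3', np.float64(1.3), np.float64(2.0))
weight 174 [611.1 313.5  50.5] zmed 52.3 ('t3', np.float64(79.3), np.float64(1.1))
bottle 45 [ 562.4 -279.5   94.6] zmed 96.3 ('t2', np.float64(39.5), np.float64(-1.6))
sstop 67 [ 483.6 -304.7   37.8] zmed 39.5 ('t2', np.float64(-43.3), np.float64(-2.7))
```

All the parts are within tolerance, with tops 3 mm higher than on the bench. The crucible and the cylinder haven't moved.

Run:
```python
from bench import arm
s=arm.observe(); print(s["t"],s["qvel"].round(3)); print(arm.close_job())
```

```text
37.5 [ 0.004  0.02  -0.011  0.02  -0.004 -0.004  0.003]
the job is handed in; nothing more can be done
None
```

Both kits are made up and the job is handed in at 37.5 s. I picked each part from above with the jaws at 45° and lowered it onto the tray floor before letting go.

| Part | Cell | Off cell centre, top view x, y (mm) | Off cell centre, side view x, y (mm) |
|---|---|---|---|
| Large stopper | three-cell tray, -x end | 4.2, 0.0 | 2.2, 1.2 |
| Squat jar | three-cell tray, middle | 2.6, -1.5 | 1.3, 2.0 |
| Brass weight | three-cell tray, +x end | 2.3, -1.6 | 3.3, 1.1 |
| Tall bottle | two-cell tray, +x cell | 1.4, -3.0 | 1.5, -1.6 |
| Small stopper | two-cell tray, -x cell | -5.2, -4.2 | -5.3, -2.7 |

- **Parts:** After the last release, depth readings from both fixed cameras put every part within 7 mm of its cell centre. Their tops sit about 3 mm higher than on the bench, which is the floor height. They look upright in the pictures; I did not measure their angles.
- **Left alone:** The crucible and measuring cylinder read within about 1 mm of where they started, both upright.
- **Arm:** The gripper was open and clear, about 200 mm up.
- **Disagreement:** The two cameras differ by up to 3.5 mm in y and about 2 mm in height.
- **Less certain check:** When the weight touched down, the wrist force did not show the contact clearly. I judged it seated because the gripper stopped going down.

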